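# Load a cast housing and hold it pressed on a sprung backstop

## Task

Lay the black mains adapter and the finned heat sink flat on the floor of the open cast housing, side by side. Then bring the housing square and centred up to the steel plate of the sprung backstop and press it flat against the plate, so that the plate is pushed in about half of its 16 mm travel (about 9 N) and never hard against its end. Finish while still holding the housing pressed there, steady and without letting go, so that a colleague can fasten it; leave the side cutters, the marker and the mouse where they are.

Things in the scene. Friction and masses are not known exactly. Their poses are not given: they have to be found in the camera images.
- housing: Open cast housing, plain grey, loose, 0.45 kg, 120 mm (x) by 212 mm (y) by 34 mm high; walls and floor 4 mm; a 10 mm thick round screw post in each inside corner. Origin: centre of the underside. Its flat wall at x = +60 mm goes against the backstop, +x then pointing as the backstop's. In the middle of the opposite wall (x = -60 mm) sits an outside lug.
- lug (a point): Top of the housing's lug, in the housing's frame at x = -62, y = 0, z = 34 mm: centre of the 12 mm thickness of wall and lug together (x = -68 to -56 mm). The lug is solid, 60 mm long in y, as high as the wall. Pinch it from above, one finger inside the housing and one outside, to drag and push the housing; 25 N of grip is enough.
- adapter: Black mains adapter, a block 46 mm (its x) by 75 mm (its y, from y = -27 to y = +48 mm) by 30 mm high, with a thin cable stub on to y = -48 mm; about 0.19 kg, lies flat on the worktop. Origin at the underside, z up. Grip it across the 46 mm.
- heat_sink: Aluminium heat sink with seven upright fins along its y, 40 mm (its x) by 60 mm (its y) by 26 mm high, about 0.12 kg, lies on its flat base, fins up. Origin at the centre of the underside, z up. Grip it across the 40 mm, on the outer fins. It and the adapter lie left and right of the housing, either way round.
- stop_base: Grey block of the sprung backstop, fixed on the worktop beyond the housing, 50 by 180 by 45 mm high, feet 220 mm wide; a steel plate slides on rods on its near side. Origin on the worktop in mid-fixture; +x points away from the robot, the way the plate is pushed in; y runs along the plate. With the plate out, its face lies at x = -50 mm.
- stop_face (a point): Middle of the face of the steel plate, 20 mm above the worktop, moves with the plate. The plate is 160 mm wide (y) and reaches from 2 to 42 mm above the worktop; the axes are those of stop_base.
- backstop (a joint): Travel of the steel plate in m: 0 = fully out, as it stands at the start, 0.016 = hard against its end. A spring pushes it out: 4 N at the start of the travel and 0.6 N more for each mm (8.8 N at 8 mm). A pointer on the plate runs over a white scale on top of the block, with marks at 0, 8 (the long mark) and 16 mm.
- cutters_yellow: Side cutters with yellow handles, 122 mm long, 11 mm high, lie on the worktop left of the backstop; not to be disturbed. Origin at the centre of the underside.
- marker: Marker pen, 133 mm long, 15 mm high, lies on the right; not to be disturbed. Origin at the centre of the underside.
- mouse: Black computer mouse, 121 by 63 by 36 mm, right of the backstop; not to be disturbed. Origin at the centre of the underside.
Not all that is in view belongs to the job. Leave any red look-alike of the adapter alone.

How it is judged:
By the outcome, as a careful person would: the job done as asked, in the order asked, and still so for the second after the job is handed in, while the arm keeps its last pose, push and grip.
It also fails if it takes over 72 s, if anything falls off the work surface, if the arm or the gripper's body presses on something with over 40 N, if the wrist force passes 120 N, or if a joint passes its speed limit or range.

## Robot

A 6-joint arm with a two-finger parallel gripper is mounted at the origin on a cart in front of the work surface, level with it; the furniture and walls round the work are solid. World frame = base frame: x ahead of the robot, y to its left, z up, the work surface at z = 0. Lengths are in mm, angles in rad, forces in N, time in s.
With the tool pointing down it reaches from about 300 to 875 mm from the base axis. Payload 4.2 kg.
Tool frame: the origin (TCP) lies at the very end of the fingers, on their centre line; the grasp point (between the pads) lies 19 mm behind it; z points along the fingers, x is the direction in which the jaws open and shut, and the axes are right-handed (so a half turn about z gives the same grasp; the last joint's range is limited). The gripper opens to 85 mm and grips with 20 to 120 N. Pads are 22 mm wide; open, the fingers measure 114 mm over their backs; the gripper's body (76 mm by 85 mm) begins 54 mm behind the grasp point. The pads swing forward as they close: fully open they stand 13 mm farther back than shut.
Start: joints at [1.249, 0.32, 1.565, -0, 1.257, -0.02], TCP at [170.914, 549.026, 231.338] pointing down, gripper open.
Joint ranges: [-3.11, 3.11], [-0.84, 2.01], [0.21, 2.61], [-1.34, 4.49], [0.05, 2.63], [-2.56, 2.56]. Speed limits (rad/s): [2.57, 2.57, 3.14, 3.14, 3.14, 3.14].

## Interface

Orientations are given as a unit quaternion [x, y, z, w].
In Python, from cell import bot, imaging, job gives the robot as it stands.
- The arm moves only by the shell command python3 -m jog 'ROWS' [OPENING]. ROWS is JSON, a list that holds one entry, the list of rows, each a list of 4 numbers: the shift along the tool's x, y, z in cm, then the turn about the tool's z in degrees. In form: [[[tx, ty, tz, spin], ...]]. A call has 1 to 12 rows; each row is the pose to reach, as a shift and turn from the pose commanded when the call began, along the tool's axes at that moment; what a row does not reach only later rows make up. A row lasts 1/12 s, in which the tool goes at most 41.7 mm and 7.16 degrees, less where a joint would pass 70% of its speed; a pose out of reach is approached as far as the arm can. A call with a gripper value outside its range is refused whole. OPENING is the opening in per cent of the stroke, from 0 (shut) to 100 (fully open), set as the call begins (- or left out, the last holds). The fingers move at their own pace and stop on an object; the grip force is fixed at half the most. Time passes only in rows, so rows that repeat a pose let the fingers close. It gives the time, the measured TCP pose, the force and the opening at its end, in the units of the state.
- bot.read_state(): the state, without advancing time (a new reading comes with each control period).
- imaging.grab_frame(name): name is "scene" or "top" or "wrist"; returns a dict with "pixels" (420x560x3 uint8, red, green, blue), "vertical_fov" (degrees; the focal length in pixels is half the picture's height over the tangent of half this angle, whatever the lens; pixels are square), "cx", "cy" (the principal point, pixels), "position" and "orientation" of the camera in the world; the wrist camera has in their place "hand_eye" (4x4, takes a point from camera to tool coordinates, whose origin is the TCP and whose axes are the tool frame's). Camera axes: x right, y down, z forward; pixel columns grow to the right and rows downward; lengths in mm; the calibration is good to about 2 mm. A picture is of the moment at which its call begins: read the wrist's pose just before it. There is no depth.
- job.sign_off(): hands the job in, once; it reports no verdict.
The state is a dict: "time": time; "q": joint angles; "dq": joint speeds; "tau": joint torques, N m; "tcp_pos": TCP position; "orientation": TCP orientation; "contact_force": force on the tool from outside, world axes, zero at the start; "ft_torque": the same for the moment, N m; "gripper_width": opening from 0.0 (shut) to 1.0 (fully open).
Only numpy, scipy, OpenCV 4.12 (cv2) and the standard library are available. Lean on these libraries where they do the work, as an engineer would, in place of code of your own. Each camera call takes 0.05 s, during which the arm holds its last target.

## Working session

There is one attempt and no reset: what is moved stays moved. The work goes in short steps, Python scripts to look and compute and a shell command to move; the robot and the scene stay as the last step left them, time stands still between calls to the robot, and variables do not carry over. Pictures are saved under pics/ and viewed, and the job is handed in when it is done.

```bash
ls; mkdir -p pics; cat > h.py <<'E'
import numpy as np, cv2, json
from cell import bot, imaging, job
from scipy.spatial.transform import Rotation as R
def grab(n,fn=None):
    s=bot.read_state(); f=imaging.grab_frame(n)
    f['f']=210/np.tan(np.radians(f['vertical_fov'])/2)
    if 'hand_eye' in f:
        T=np.eye(4);T[:3,:3]=R.from_quat(s['orientation']).as_matrix();T[:3,3]=s['tcp_pos']
        C=T@np.array(f['hand_eye']); 
    else:
        C=np.eye(4);C[:3,:3]=R.from_quat(f['orientation']).as_matrix();C[:3,3]=f['position']
    f['C']=C
    if fn: cv2.imwrite('pics/'+fn,f['pixels'][:,:,::-1])
    return f
def cast(f,uv,z):
    uv=np.atleast_2d(np.array(uv,float))
    d=np.c_[(uv[:,0]-f['cx'])/f['f'],(uv[:,1]-f['cy'])/f['f'],np.ones(len(uv))]@f['C'][:3,:3].T
    o=f['C'][:3,3]
    return o+d*((z-o[2])/d[:,2])[:,None]
def proj(f,P):
    p=(np.atleast_2d(P)-f['C'][:3,3])@f['C'][:3,:3]
    return np.c_[f['f']*p[:,0]/p[:,2]+f['cx'],f['f']*p[:,1]/p[:,2]+f['cy']]
E
python3 - <<'E'
from h import *
for n in ['scene','top','wrist']:
    f=grab(n,n+'0.png'); print(n,f['f'],f['cx'],f['cy'],f['C'].round(3).tolist())
print(bot.read_state())
E
```

```text
pics
scene 506.9265043351681 279.25797282489566 208.96281023276103 [[-0.765, -0.465, 0.447, -43.337], [-0.644, 0.53, -0.552, 709.375], [0.02, -0.71, -0.704, 1017.867], [0.0, 0.0, 0.0, 1.0]]
top 520.4962299894762 285.8895691128788 204.7724186864174 [[-0.026, -0.99, 0.142, 367.024], [-0.999, 0.029, 0.019, -67.107], [-0.023, -0.141, -0.99, 1534.314], [0.0, 0.0, 0.0, 1.0]]
wrist 343.18211833585696 278.74582825826974 207.20286095484119 [[0.297, 0.915, 0.273, 101.85], [0.955, -0.284, -0.088, 570.982], [-0.003, 0.287, -0.958, 373.188], [0.0, 0.0, 0.0, 1.0]]
{'time': 0.15, 'q': array([ 1.24900196e+00,  3.20130161e-01,  1.56532738e+00,  1.29590909e-05,
        1.25741984e+00, -1.99850197e-02]), 'dq': array([ 1.19270257e-03, -1.88033654e-03, -3.33185431e-03,  1.23796494e-04,
        3.43066181e-05,  2.50475027e-04]), 'tau': array([-8.61147946e-04, -4.15836954e+01, -2.34345514e+01, -2.43918566e-04,
        5.98882965e-03,  1.83629521e-05]), 'tcp_pos': array([170.79951805, 548.69756061, 230.71169756]), 'orientation': array([ 8.05373063e-01,  5.92767929e-01, -5.28401470e-04,  3.65324434e-04]), 'contact_force': array([-0.21018691,  0.68330214, -0.30314642]), 'ft_torque': array([-0.03258184,  0.02716723,  0.0003926 ]), 'gripper_width': 1.00206660909587}
```

View pics/scene0.png

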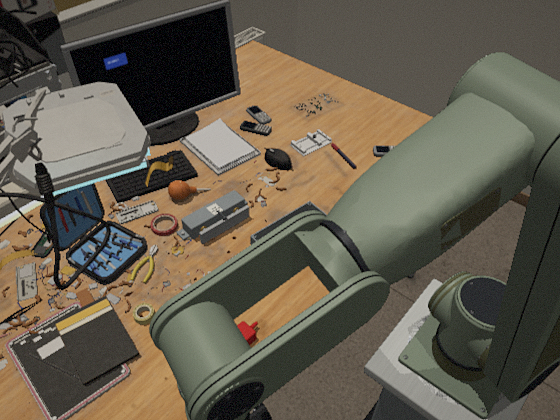

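View pics/top0.png

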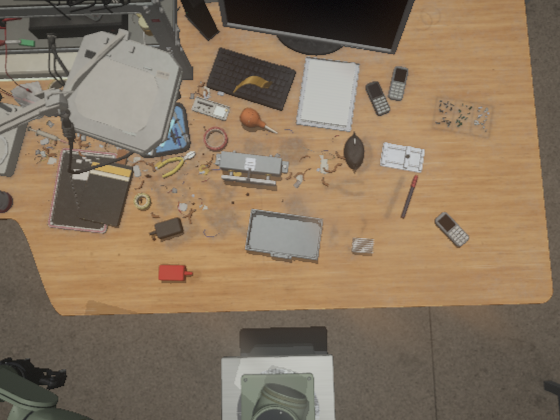

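View pics/wrist0.png

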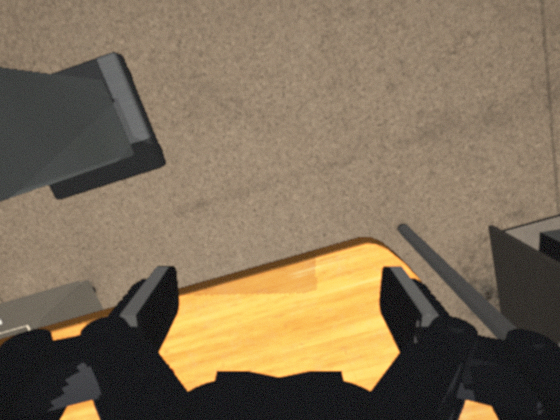

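Top view: the black adapter is at about (168,229), a red look-alike at (172,272), the heat sink at (362,246), the housing at (284,236) with its lug at (282,256), and the backstop at (252,168). Black fits the description of the adapter and the red one stays put. Next I'll enlarge to confirm.

```bash
python3 - <<'E'
from h import *
im=cv2.imread('pics/top0.png')
c=im[140:290,135:395]; cv2.imwrite('pics/crop1.png',cv2.resize(c,None,fx=3,fy=3,interpolation=cv2.INTER_CUBIC))
E
```

```text
(no output)
```

View pics/crop1.png

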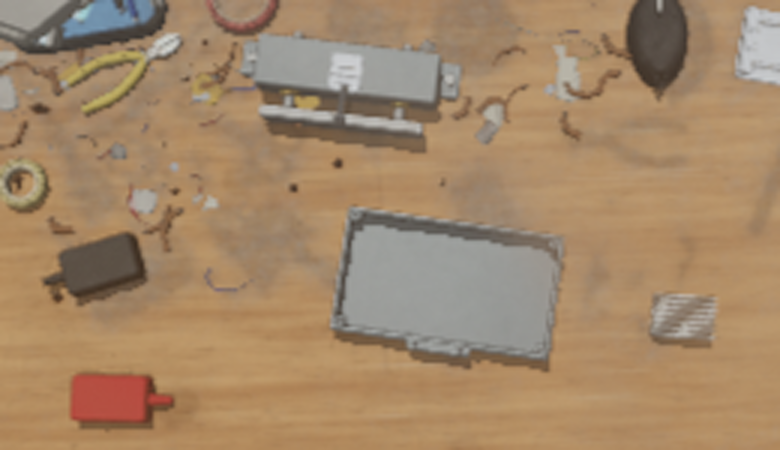

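```bash
cat > m.py <<'E'
from h import *
f=grab('top')
im=f['pixels']; hsv=cv2.cvtColor(im,cv2.COLOR_RGB2HSV)
def g(pts,z,name):
    P=cast(f,np.array(pts)/3+[135,140],z)[:,:2]
    print(name,'c',P.mean(0).round(1),'corners',P.round(0).tolist(),'edges',np.linalg.norm(np.roll(P,-1,0)-P,axis=1).round(0))
    d=P[1]-P[0]+P[2]-P[3]; print('  dir01 deg',np.degrees(np.arctan2(d[1],d[0])).round(1))
g([(348,208),(563,238),(548,357),(333,327)],34,'housing')
g([(58,266),(134,234),(145,273),(70,297)],30,'adapter')
g([(655,292),(716,294),(712,344),(650,338)],26,'sink')
g([(260,106),(424,125)],42,'plate near edge?')
g([(257,35),(442,57),(437,102),(250,80)],45,'block')
s=bot.read_state();Rm=R.from_quat(s['orientation']).as_matrix();print(Rm.round(3).tolist())
# masks
blk=((hsv[...,2]<85)).astype(np.uint8); sub=np.zeros_like(blk); sub[210:245,145:190]=blk[210:245,145:190]
n,l,st,c=cv2.connectedComponentsWithStats(sub)
k=1+np.argmax(st[1:,4]);cn=cv2.findContours((l==k).astype(np.uint8),0,2)[0][0]
print(st[k],cv2.minAreaRect(cn))
E
python3 m.py
```

```text
housing c [496.9 -31.5] corners [[572.0, 64.0], [536.0, -144.0], [423.0, -125.0], [457.0, 80.0]] edges [210. 115. 208. 116.]
  dir01 deg -99.5
adapter c [520.9 304.5] corners [[524.0, 347.0], [553.0, 273.0], [514.0, 262.0], [493.0, 335.0]] edges [80. 40. 76. 33.]
  dir01 deg -71.0
sink c [ 457.8 -257. ] corners [[483.0, -231.0], [479.0, -289.0], [431.0, -283.0], [438.0, -224.0]] edges [59. 48. 59. 45.]
  dir01 deg -95.3
plate near edge? c [661.7  67.3] corners [[674.0, 147.0], [650.0, -13.0]] edges [161. 161.]Traceback (most recent call last):
  File "m.py", line 11, in <module>
    g([(260,106),(424,125)],42,'plate near edge?')
    ~^^^^^^^^^^^^^^^^^^^^^^^^^^^^^^^^^^^^^^^^^^^^^
  File "m.py", line 7, in g
    d=P[1]-P[0]+P[2]-P[3]; print('  dir01 deg',np.degrees(np.arctan2(d[1],d[0])).round(1))
                ~^^^
IndexError: index 2 is out of bounds for axis 0 with size 2
```

```bash
python3 -m jog '[[[-0.6,2,0,4],[-1.8,5.5,0,9],[-3,9.3,0,15],[-4.2,13.2,0,21],[-5.5,17.2,0,27],[-6.7,21.2,0.5,33],[-7.9,25.2,1,39],[-9.2,29,1.5,44],[-10.4,32.8,2,49],[-11.5,36.2,2.5,52],[-12.4,39,3,53],[-12.9,40.7,3,53.7]]]' 100; python3 -m jog '[[[0,0,0,0],[0,0,0,0],[0,0,0,0]]]'; cat >> h.py <<'E'
def tool(dx,dy,yaw=None,z=None):
    """what shift (cm) takes measured TCP to world xy, z; spin"""
    s=bot.read_state();Rm=R.from_quat(s['orientation']).as_matrix();p=np.array(s['tcp_pos'])
    t=np.array([dx,dy,p[2] if z is None else z])
    d=Rm.T@(t-p)/10
    y=np.degrees(np.arctan2(Rm[1,0],Rm[0,0]))
    sp=None if yaw is None else -((yaw-y+90)%180-90)
    print('tcp',p.round(1),'yaw',y.round(2),'zax',Rm[:,2].round(4),'F',np.round(s['contact_force'],1),'g',round(s['gripper_width'],3),'t',s['time'],'=> shift cm',d.round(2),'spin',sp)
E
python3 - <<'E'
from h import *
f=grab('wrist','w1.png'); tool(521,304,19,200); print(bot.read_state()['q'].round(2))
E
```

```text
time: 1.2
tcp_pos: [523.1, 302.2, 199.8]
orientation: [0.987, 0.163, -0.001, 0.001]
contact_force: [0.1, -0.0, 0.6]
gripper_width: 1.002
time: 1.45
tcp_pos: [520.5, 305.2, 201.2]
orientation: [0.986, 0.165, -0.0, -0.0]
contact_force: [0.3, -0.1, -0.1]
gripper_width: 1.001
tcp [520.3 305.5 201.4] yaw 19.07 zax [-5.e-04  3.e-04 -1.e+00] F [0.1 0.1 0.4] g 1.002 t 1.5 => shift cm [0.02 0.17 0.14] spin 0.07099876790830706
[0.51 0.38 1.54 0.   1.21 0.18]
```

View pics/w1.png

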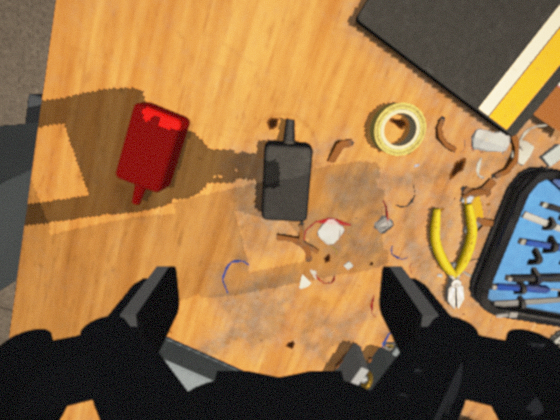

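The wrist view shows the black adapter at (287,181) with its cable stub pointing up, and the red look-alike at (152,150). I'll take precise edges from an enlarged crop.

```bash
python3 - <<'E'
from h import *
im=cv2.imread('pics/w1.png')
cv2.imwrite('pics/crop2.png',cv2.resize(im[110:235,240:340],None,fx=4.5,fy=4.5,interpolation=cv2.INTER_CUBIC))
E
```

```text
(no output)
```

View pics/crop2.png

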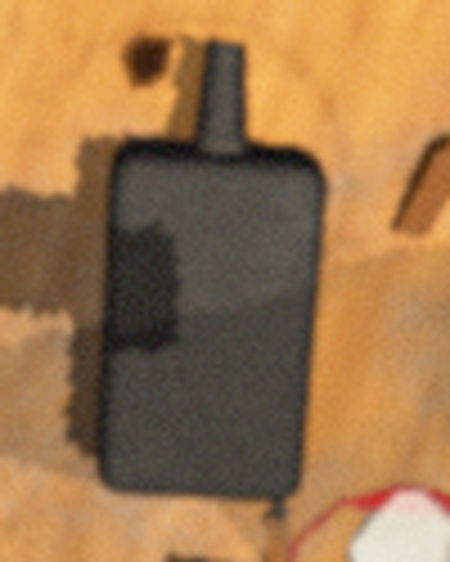

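```bash
python3 - <<'E'
from h import *
f=grab('wrist')
P=cast(f,np.array([(118,160),(323,164),(299,492),(103,485)])/4.5+[240,110],30)[:,:2]
print(P.round(1).tolist(),np.linalg.norm(np.roll(P,-1,0)-P,axis=1).round(1))
y=(P[2]+P[3]-P[0]-P[1]); y/=np.linalg.norm(y); print('ydir',np.degrees(np.arctan2(y[1],y[0])))
x=P[1]-P[0]+P[2]-P[3]; print('xdir',np.degrees(np.arctan2(x[1],x[0])))
c=P.mean(0);print('block centre',c)
cab=cast(f,np.array([(224,45)])/4.5+[240,110],8); d=c-cab[0,:2]; print('cable',cab,'dir',np.degrees(np.arctan2(d[1],d[0])))
E
```

```text
[[497.9, 337.2], [537.2, 350.0], [557.0, 283.0], [516.8, 270.7]] [41.3 69.9 42.1 69.1]
ydir -73.85773190829796
xdir 17.48007722310207
block centre [527.24219415 310.19061618]
cable [[511.48337305 364.65436922   8.        ]] dir -73.86245817719497
```

```bash
python3 - <<'E'
from h import *
tool(526.5,309,16.5,110)
E
```

```text
tcp [520.2 305.7 201.5] yaw 19.09 zax [-2.e-04  3.e-04 -1.e+00] F [ 0.5 -0.3  0.2] g 1.003 t 1.55 => shift cm [ 0.7  -0.11  9.15] spin 2.592329965954633
```

```bash
python3 -m jog '[[[0.3,0,2,2],[0.7,-0.1,5,2.6],[0.7,-0.1,8,2.6],[0.7,-0.1,9,2.6],[0.7,-0.1,9,2.6],[0.7,-0.1,9,2.6]]]' ; python3 - <<'E'
from h import *
f=grab('wrist','w2.png'); tool(526.5,309,16.5,4)
E
```

```text
time: 2.05
tcp_pos: [527.3, 308.8, 112.0]
orientation: [0.99, 0.143, 0.0, -0.0]
contact_force: [0.0, 0.9, -0.1]
gripper_width: 1.003
tcp [528.1 309.  113. ] yaw 16.46 zax [ 0.0024  0.0014 -1.    ] F [ 0.3 -0.3 -0.5] g 1.001 t 2.1 => shift cm [-0.18 -0.03 10.9 ] spin -0.04374118840658525
```

View pics/w2.png

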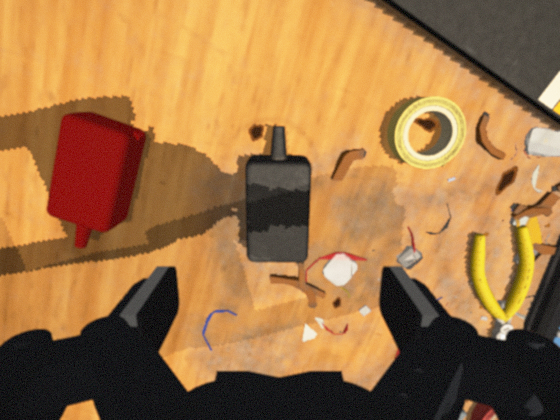

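```bash
python3 - <<'E'
from h import *
f=grab('wrist')
P=cast(f,np.array([(246,164),(309,162),(307,261),(250,261)]),30)[:,:2]
print(P.round(1).tolist(),np.linalg.norm(np.roll(P,-1,0)-P,axis=1).round(1),P.mean(0))
y=(P[2]+P[3]-P[0]-P[1]); print('ydir',np.degrees(np.arctan2(y[1],y[0])))
c=P.mean(0); tool(c[0],c[1],16.5,4)
im=cv2.imread('pics/w2.png')
cv2.imwrite('pics/crop3.png',cv2.resize(im[120:280,220:340],None,fx=3.5,fy=3.5,interpolation=cv2.INTER_CUBIC))
E
```

```text
[[498.2, 337.1], [537.8, 350.2], [558.5, 281.6], [519.1, 269.9]] [41.7 71.7 41.1 70.3] [528.41681103 309.68105549]
ydir -72.98511970216528
tcp [528.4 309.  113.4] yaw 16.44 zax [ 0.0033  0.0019 -1.    ] F [-0.  -0.7  0.8] g 1.002 t 2.15 => shift cm [-0.02 -0.05 10.94] spin -0.060609092360977
```

View pics/crop3.png

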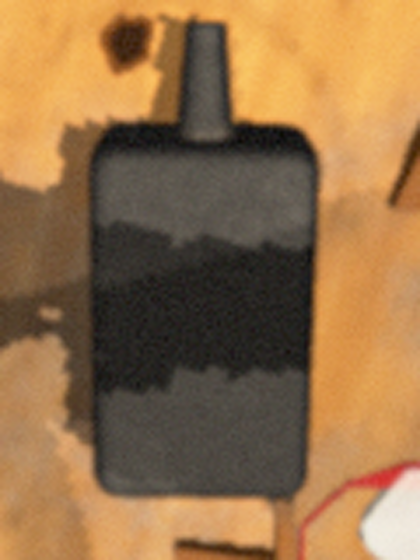

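```bash
python3 -m jog '[[[0,0,2,0],[0,0,5,0],[0,0,7.5,0],[0,0,9,0],[0,0,9.8,0],[0,0,10.3,0],[0,0,10.5,0],[0,0,10.5,0]]]' ; python3 -c "
from h import *
tool(528,309.5,16.5,4);grab('wrist','w3.png')"
```

```text
time: 2.82
tcp_pos: [528.3, 308.6, 7.4]
orientation: [0.99, 0.143, 0.001, -0.0]
contact_force: [0.5, 0.7, 0.3]
gripper_width: 0.997
tcp [528.3 308.6   7.4] yaw 16.41 zax [ 0.0018  0.0011 -1.    ] F [0.5 0.7 0.3] g 0.997 t 2.8167 => shift cm [ 0.   -0.1   0.34] spin -0.09130223435829521
```

View pics/w3.png

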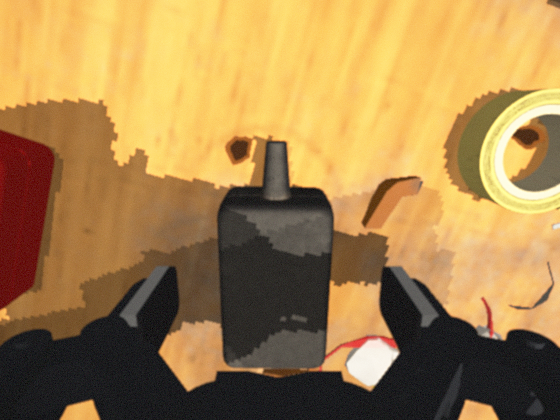

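The open fingers straddle the adapter, with pads at (150,300) and (410,300) and the block at (276,285). Closing now.

```bash
python3 -m jog '[[[0,0,0.2,0],[0,0,0.2,0],[0,0,0.2,0],[0,0,0.2,0],[0,0,0.2,0],[0,0,0.2,0],[0,0,0.2,0],[0,0,0.2,0],[0,0,0.2,0],[0,0,0.2,0]]]' 0; python3 -m jog '[[[0,0,0,0],[0,0,0,0],[0,0,0,0],[0,0,0,0]]]'
```

```text
time: 3.7
tcp_pos: [527.9, 308.4, 5.1]
orientation: [0.99, 0.143, 0.001, -0.0]
contact_force: [-0.1, -0.5, 5.5]
gripper_width: 0.525
time: 4.03
tcp_pos: [527.9, 308.4, 5.1]
orientation: [0.99, 0.143, 0.001, -0.0]
contact_force: [-0.7, -0.2, 6.1]
gripper_width: 0.529
```

```bash
python3 -m jog '[[[0,0,-1,0],[0,0,-3,0],[0,0,-6,0],[-0.3,1,-9,2],[-0.8,3,-12,6],[-1.8,6,-15,12],[-3,9,-17.5,17],[-4.3,13,-19,21],[-5.6,17,-19.5,24],[-6.8,20.5,-19.5,25],[-7.6,22.8,-19.5,26],[-7.8,23.6,-19.5,26]]]' ; python3 -m jog '[[[0,0,0,0],[0,0,0,0],[0,0,0,0],[0,0,0,0]]]'; python3 -c "
from h import *
f=grab('wrist','w4.png');tool(520,60,-9.5,200)"
```

```text
time: 5.03
tcp_pos: [518.1, 56.1, 199.4]
orientation: [0.996, -0.086, -0.001, 0.001]
contact_force: [-1.5, 0.1, -3.1]
gripper_width: 0.529
time: 5.37
tcp_pos: [519.3, 61.1, 199.1]
orientation: [0.997, -0.083, -0.0, -0.0]
contact_force: [-1.0, 0.1, -2.5]
gripper_width: 0.523
tcp [519.3  61.  199.1] yaw -9.48 zax [-4.e-04  4.e-04 -1.e+00] F [-0.4 -0.3 -1.8] g 0.528 t 5.4167 => shift cm [ 0.08  0.09 -0.09] spin 0.02354462180218775
```

View pics/w4.png

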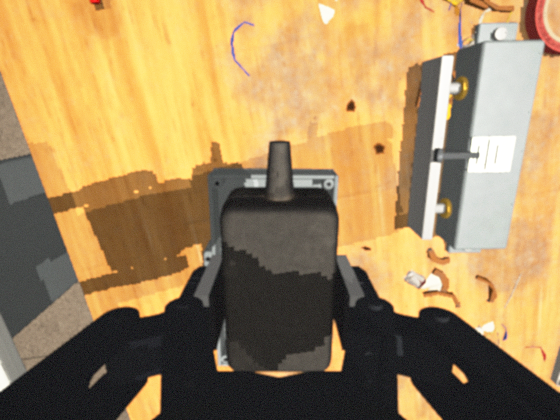

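```bash
python3 - <<'E'
from h import *
im=cv2.imread('pics/w4.png')
cv2.imwrite('pics/crop4.png',cv2.resize(im[150:290,190:360],None,fx=4,fy=4,interpolation=cv2.INTER_CUBIC))
cv2.imwrite('pics/crop5.png',cv2.resize(im[10:260,390:560],None,fx=2.4,fy=2.4,interpolation=cv2.INTER_CUBIC))
E
```

```text
(no output)
```

View pics/crop4.png

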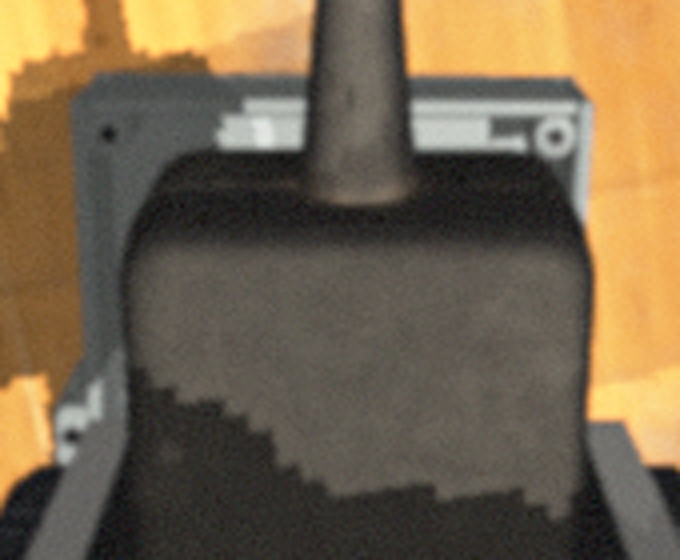

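View pics/crop5.png

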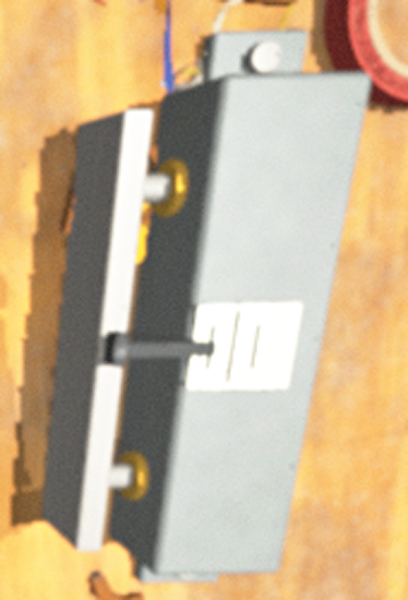

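```bash
python3 - <<'E'
from h import *
f=grab('wrist')
o=np.array([190,150]);
P=cast(f,np.array([(77,98),(592,100)])/4+o,34)[:,:2]; print('rim +y corners',P.round(1).tolist(),np.linalg.norm(P[1]-P[0]))
B=cast(f,np.array([(97,75),(583,78)])/4+o,0)[:,:2]; print('bottom',B.round(1).tolist(),np.linalg.norm(B[1]-B[0]))
L=cast(f,np.array([(85,350),(58,415)])/4+o,34)[:,:2]; print('left rim/lug',L.round(1).tolist())
d=P[1]-P[0]; a=np.arctan2(d[1],d[0]); print('yaw',np.degrees(a)); ex=np.array([np.cos(a),np.sin(a)]); ey=np.array([-ex[1],ex[0]])
print('centre est',P.mean(0)-106*ey)
o=np.array([390,10])
Q=cast(f,np.array([(127,108),(78,548)])/2.4+o,42)[:,:2]; q=Q[0]-Q[1]; print('plate top',Q.round(1).tolist(),np.linalg.norm(q),'yaw',np.degrees(np.arctan2(q[1],q[0]))-90, Q.mean(0))
Q=cast(f,np.array([(225,78),(372,77),(277,570),(158,572)])/2.4+o,45)[:,:2]; print('block',Q.round(1).tolist(),Q.mean(0),np.linalg.norm(np.roll(Q,-1,0)-Q,axis=1)); q=Q[0]-Q[3]+Q[1]-Q[2];print(np.degrees(np.arctan2(q[1],q[0]))-90)
E
```

```text
rim +y corners [[459.5, 83.3], [575.0, 63.6]] 117.25032569267822
bottom [[457.7, 82.6], [578.2, 61.8]] 122.28436264032909
left rim/lug [[447.7, 22.8], [437.4, 7.3]]
yaw -9.663007853703874
centre est [499.46083557 -31.04761029]
plate top [[668.4, 149.1], [645.1, -7.5]] 158.3347479131416 yaw -8.468717514854333 [656.76909915  70.78131897]
block [[699.1, 152.8], [746.6, 145.2], [720.0, -28.1], [674.3, -21.3]] [709.99888333  62.14748999] [ 48.1708831  175.2631908   46.22071174 175.88406075]
-8.409265988776568
```

```bash
python3 - <<'E'
from h import *
tool(509,2.5,-9.6,10)
E
python3 -m jog '[[[-0.1,1.5,0.5,0],[-0.1,4,1.5,0],[-0.1,5.8,4,0],[-0.1,5.8,7,0],[-0.1,5.8,10,0],[-0.1,5.8,12,0],[-0.1,5.8,13,0],[-0.1,5.8,13,0]]]'; python3 - <<'E'
from h import *
tool(509,2.5,-9.6,10);f=grab('wrist','w5.png')
E
```

```text
tcp [519.3  60.9 199.1] yaw -9.48 zax [-3.e-04  3.e-04 -1.e+00] F [ 0.3  0.2 -3.1] g 0.528 t 5.4667 => shift cm [-0.05  5.94 18.91] spin 0.11897608899658962
time: 6.13
tcp_pos: [507.3, 3.2, 67.2]
orientation: [0.997, -0.083, -0.002, 0.0]
contact_force: [-0.6, 0.2, -1.7]
gripper_width: 0.528
tcp [507.3   3.2  67.2] yaw -9.54 zax [-4.8e-03  2.0e-04 -1.0e+00] F [-0.6  0.2 -1.7] g 0.528 t 6.1333 => shift cm [0.21 0.04 5.72] spin 0.0575040245259828
```

View pics/w5.png

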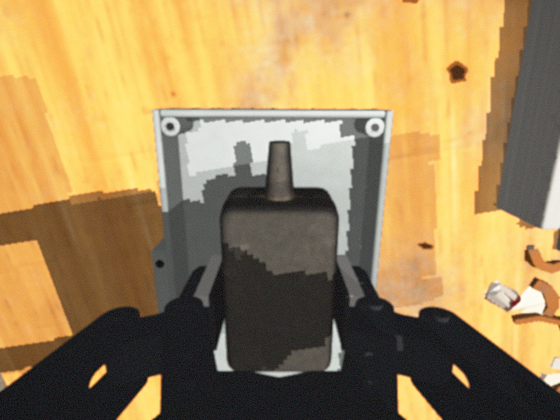

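```bash
python3 - <<'E'
from h import *
f=grab('wrist')
P=cast(f,[(154,111),(392,111)],34)[:,:2]; d=P[1]-P[0]; a=np.arctan2(d[1],d[0]);ey=np.array([-np.sin(a),np.cos(a)])
print(P.round(1).tolist(),np.linalg.norm(d),np.degrees(a),P.mean(0)-106*ey)
tool(509,2.5,-9.6,10)
E
```

```text
[[459.6, 82.7], [576.5, 63.1]] 118.54228684245089 -9.515619046675136 [500.55462478 -31.60235604]
tcp [509.5   3.1  69.9] yaw -9.55 zax [ 1.2e-03  1.0e-04 -1.0e+00] F [-0.4  0.5 -2.1] g 0.526 t 6.2333 => shift cm [-0.05  0.07  5.99] spin 0.051699325745346414
```

Housing agrees at (500,-31), yaw -9.6°. Lowering the rest of the way.

```bash
python3 -m jog '[[[0,0,1,0],[0,0,2.5,0],[0,0,4,0],[0,0,5,0],[0,0,5.6,0],[0,0,5.9,0],[0,0,5.9,0],[0,0,5.9,0]]]'
```

```text
time: 6.9
tcp_pos: [509.2, 2.7, 10.7]
orientation: [0.997, -0.084, 0.001, -0.0]
contact_force: [-1.1, -0.7, -2.7]
gripper_width: 0.527
```

```bash
python3 -m jog '[[[0,0,0,0],[0,0,0,0],[0,0,0,0]]]'
```

```text
time: 7.15
tcp_pos: [509.0, 2.7, 10.8]
orientation: [0.996, -0.084, 0.001, -0.0]
contact_force: [-0.7, 0.2, -1.9]
gripper_width: 0.527
```

```bash
python3 -m jog '[[[0,0,0.1,0],[0,0,0.15,0],[0,0,0.15,0],[0,0,0.15,0]]]'; python3 -m jog '[[[0,0,0,0],[0,0,0,0],[0,0,0,0],[0,0,0,0],[0,0,0,0]]]' 68;
```

```text
time: 7.48
tcp_pos: [508.8, 2.7, 9.0]
orientation: [0.996, -0.084, 0.0, -0.0]
contact_force: [-1.4, -0.0, 1.6]
gripper_width: 0.526
time: 7.9
tcp_pos: [508.8, 2.7, 8.8]
orientation: [0.996, -0.084, 0.0, -0.0]
contact_force: [-0.2, -0.5, -0.2]
gripper_width: 0.678
```

```bash
python3 -m jog '[[[0,0,-0.7,0],[0,0,-2,0],[0,0,-4,0],[0,0,-7,0],[0,0,-10,0],[0,0,-13,0],[0,1,-15.5,0],[0,2,-17,0],[0,2,-18,0],[0,2,-18,0],[0,2,-18,0]]]'; python3 - <<'E'
from h import *
f=grab('wrist','w6.png');tool(460,-257,-5.5,200)
E
python3 -m jog '[[[0,1,0,0],[0,3.5,0,0],[-0.1,7,0,-1],[-0.2,11,0,-2],[-0.3,15,0,-4],[-0.4,19,0,-4],[-0.5,22,0,-4],[-0.5,24,0,-4],[-0.5,24.5,0,-4],[-0.5,24.5,0,-4],[-0.5,24.5,0,-4]]]' 100;  python3 - <<'E'
from h import *
f=grab('wrist','w7.png');tool(460,-257,-5.5,200)
E
```

```text
time: 8.82
tcp_pos: [505.1, -16.8, 188.7]
orientation: [0.996, -0.084, 0.0, -0.0]
contact_force: [-0.2, 0.2, -0.8]
gripper_width: 0.681
tcp [504.7 -16.7 187.9] yaw -9.59 zax [-1.8e-03  5.0e-04 -1.0e+00] F [-0.7  0.3  0.1] g 0.679 t 8.8667 => shift cm [-0.4  24.44 -1.22] spin -4.089461840974508
time: 9.78
tcp_pos: [459.2, -257.2, 187.9]
orientation: [0.999, -0.049, -0.001, -0.001]
contact_force: [0.4, -0.0, 0.3]
gripper_width: 0.999
tcp [ 459.4 -256.7  188.1] yaw -5.56 zax [-0.0013  0.0015 -1.    ] F [ 0.6 -0.   0.1] g 0.999 t 9.8333 => shift cm [ 0.07  0.02 -1.19] spin -0.0553365404402939
```

View pics/w6.png

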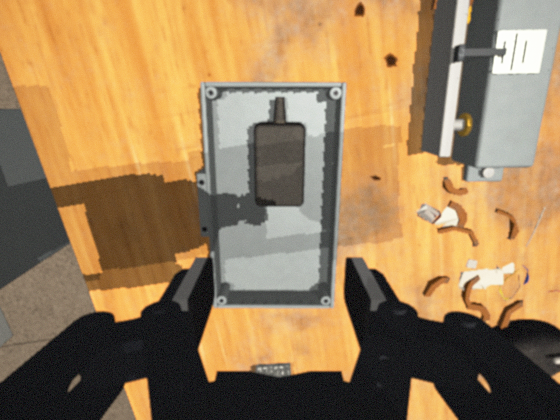

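View pics/w7.png

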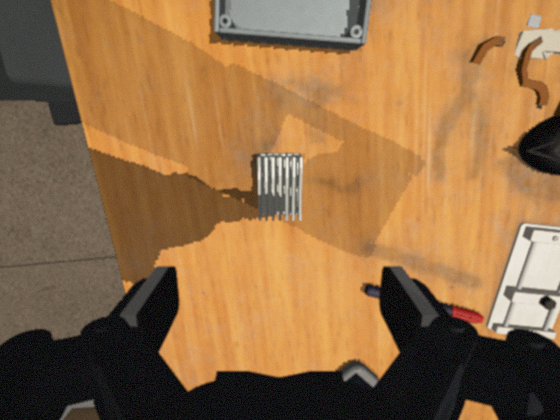

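The first picture shows the adapter lying flat in the housing, block at (280,165) and clear of the walls. In the second, the heat sink is at (280,187) with vertical fins. Measuring both.

```bash
python3 - <<'E'
from h import *
im=cv2.imread('pics/w7.png')
cv2.imwrite('pics/crop6.png',cv2.resize(im[140:235,240:320],None,fx=6,fy=6,interpolation=cv2.INTER_CUBIC))
E
```

```text
(no output)
```

View pics/crop6.png

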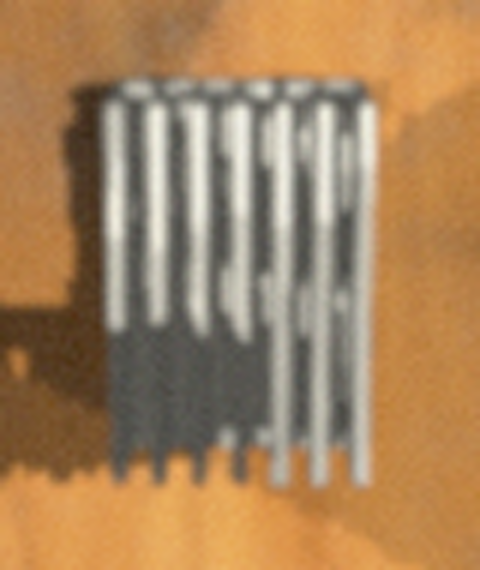

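```bash
python3 - <<'E'
from h import *
f=grab('wrist')
P=cast(f,np.array([(105,102),(378,102),(370,487),(110,487)])/6+[240,140],26)[:,:2]
print(P.round(1).tolist(),np.linalg.norm(np.roll(P,-1,0)-P,axis=1).round(1),P.mean(0))
y=(P[2]+P[3]-P[0]-P[1]); a=np.degrees(np.arctan2(y[1],y[0]));print('ydir',a,'jaw yaw',a+90)
c=P.mean(0); tool(c[0],c[1],a+90,4)
E
```

```text
[[443.8, -226.5], [484.0, -230.3], [478.2, -290.3], [437.7, -286.4]] [40.4 60.2 40.7 60.3] [ 460.8928817  -258.38107461]
ydir -95.68373479464643 jaw yaw -5.683734794646426
tcp [ 459.6 -256.5  188.3] yaw -5.51 zax [-9.0e-04  1.1e-03 -1.0e+00] F [ 0.3  0.6 -0.3] g 0.996 t 9.8833 => shift cm [ 0.17  0.19 18.43] spin 0.16897790095663368
```

```bash
python3 -m jog '[[[0.1,0.1,2,0],[0.2,0.2,5,0],[0.2,0.2,8.5,0],[0.2,0.2,12,0],[0.2,0.2,14.5,0],[0.2,0.2,16.5,0],[0.2,0.2,17.6,0],[0.2,0.2,18,0],[0.2,0.2,18.2,0],[0.2,0.2,18.2,0]]]'; python3 - <<'E'
from h import *
f=grab('wrist','w8.png');tool(461,-258.4,-5.7,4)
E
```

```text
time: 10.72
tcp_pos: [461.9, -259.4, 7.1]
orientation: [0.999, -0.048, 0.0, 0.0]
contact_force: [-0.2, 0.8, 0.3]
gripper_width: 1.001
tcp [ 462.1 -259.8    7.5] yaw -5.54 zax [ 1.3e-03 -6.0e-04 -1.0e+00] F [0.2 0.  1.4] g 0.996 t 10.7667 => shift cm [-0.12 -0.13  0.35] spin 0.16096128687500766
```

View pics/w8.png

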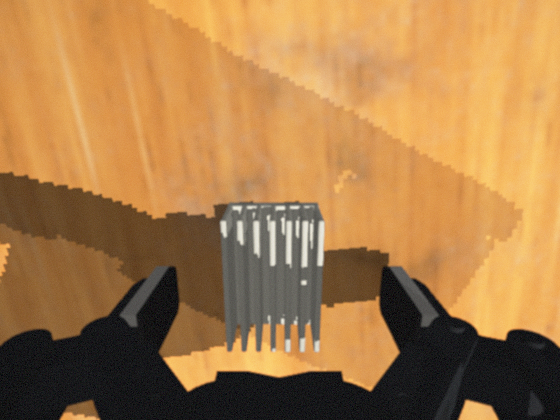

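The fingers straddle the sink, (220–325, 205–350). Closing.

```bash
python3 -m jog '[[[-0.1,-0.1,0.2,0],[-0.1,-0.1,0.2,0],[-0.1,-0.1,0.2,0],[-0.1,-0.1,0.2,0],[-0.1,-0.1,0.2,0],[-0.1,-0.1,0.2,0],[-0.1,-0.1,0.2,0],[-0.1,-0.1,0.2,0],[-0.1,-0.1,0.2,0],[-0.1,-0.1,0.2,0],[-0.1,-0.1,0.2,0],[-0.1,-0.1,0.2,0]]]' 0;python3 -m jog '[[[0,0,0,0],[0,0,0,0]]]'; python3 - <<'E'
from h import *
# housing from w6 picture: pose of camera recomputed from state then
f=grab('wrist'); s=bot.read_state()
T=np.eye(4);T[:3,:3]=R.from_euler('z',-9.59,degrees=True).as_matrix()@np.diag([1,-1,-1]);T[:3,3]=[505,-16.9,188.5]
f['C']=T@np.array(f['hand_eye'])
P=cast(f,[(203,84),(344,83),(333,306),(217,306)],34)[:,:2];print('rim',P.round(1).tolist(),P.mean(0),np.linalg.norm(np.roll(P,-1,0)-P,axis=1))
y=P[0]+P[1]-P[2]-P[3];print(np.degrees(np.arctan2(y[1],y[0]))-90)
A=cast(f,[(256,127),(305,125),(303,205),(257,205)],34)[:,:2];print('ad',A.mean(0))
tool(500,-76,-9.6)
E
```

```text
time: 11.77
tcp_pos: [460.9, -259.1, 5.5]
orientation: [0.999, -0.049, 0.001, 0.0]
contact_force: [-0.7, 0.8, 6.1]
gripper_width: 0.451
time: 11.93
tcp_pos: [460.9, -259.2, 5.6]
orientation: [0.999, -0.049, 0.001, 0.0]
contact_force: [-0.8, 0.1, 5.3]
gripper_width: 0.452
rim [[459.5, 81.2], [573.1, 62.8], [539.0, -142.3], [425.7, -123.3]] [499.33662088 -30.41650267] [115.01971746 207.95006243 114.89333909 207.26620325]
-9.403905097262495
ad [510.43471877   3.4560494 ]
tcp [ 460.9 -259.2    5.5] yaw -5.6 zax [ 1.1e-03 -6.0e-04 -1.0e+00] F [-1.1  0.5  6.1] g 0.451 t 11.9833 => shift cm [ 2.110e+00 -1.861e+01 -1.000e-02] spin 4.004304791047105
```

```bash
python3 -m jog '[[[0,0,-1,0],[0,0,-3,0],[0,0,-6,0],[0.1,-1,-9,1],[0.3,-3,-11,2],[0.6,-6,-12,3],[1,-10,-12,4],[1.3,-13.5,-12,4],[1.6,-16.5,-12,4],[1.8,-18.1,-12,4],[1.8,-18.6,-12,4],[1.8,-18.6,-12,4]]]';python3 -m jog '[[[0,0,0,0],[0,0,0,0]]]'; python3 - <<'E'
from h import *
f=grab('wrist','w9.png');tool(496.5,-76,-9.6,10)
E
```

```text
time: 12.98
tcp_pos: [496.4, -74.5, 125.0]
orientation: [0.997, -0.082, -0.0, -0.0]
contact_force: [0.4, -0.2, -1.1]
gripper_width: 0.452
time: 13.15
tcp_pos: [496.3, -76.5, 124.8]
orientation: [0.996, -0.084, -0.0, 0.0]
contact_force: [-0.4, -0.7, -1.7]
gripper_width: 0.446
tcp [496.3 -76.6 124.8] yaw -9.68 zax [-2.e-04 -2.e-04 -1.e+00] F [ 0.5  1.1 -1.1] g 0.454 t 13.2 => shift cm [ 1.000e-02 -7.000e-02  1.148e+01] spin -0.07622288067270233
```

View pics/w9.png

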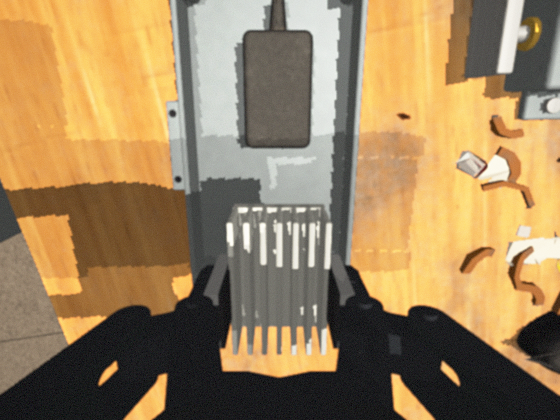

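```bash
python3 -m jog '[[[0,0,1.5,0],[0,0,4,0],[0,0,6.5,0],[0,0,8.5,0],[0,0,10,0],[0,0,11,0],[0,0,11.4,0],[0,0,11.5,0],[0,0,11.5,0],[0,0,11.5,0]]]'; python3 -m jog '[[[0,0,0.1,0],[0,0,0.1,0],[0,0,0.1,0]]]'
```

```text
time: 14.03
tcp_pos: [497.2, -75.9, 10.4]
orientation: [0.996, -0.084, 0.001, 0.0]
contact_force: [-0.6, 0.6, -1.1]
gripper_width: 0.452
time: 14.28
tcp_pos: [497.2, -75.8, 9.5]
orientation: [0.997, -0.084, 0.001, 0.0]
contact_force: [-0.6, -1.9, 4.0]
gripper_width: 0.453
```

```bash
python3 -m jog '[[[0,0,0,0],[0,0,0,0],[0,0,0,0],[0,0,-0.2,0],[0,0,-1,0],[0,0,-3,0],[0,0,-6,0],[0,0,-9,0],[0,0,-12,0],[0,0,-14,0],[0,0,-15,0],[0,0,-15,0]]]' 62; python3 -m jog '[[[-0.7,-0.5,0,0],[-2,-1.5,0,0],[-4,-3,0,0],[-6,-4,0,0],[-6.6,-4.5,0,0],[-6.6,-4.5,0,0],[-6.6,-4.5,0,0]]]' 60; python3 - <<'E'
from h import *
f=grab('wrist','w10.png');tool(439,-20.6,-9.6,30)
E
```

```text
time: 15.28
tcp_pos: [497.8, -75.7, 161.4]
orientation: [0.996, -0.084, 0.003, 0.0]
contact_force: [1.3, -0.4, 0.2]
gripper_width: 0.616
time: 15.87
tcp_pos: [438.8, -20.0, 158.1]
orientation: [0.997, -0.083, -0.0, 0.0]
contact_force: [0.3, 0.0, 0.2]
gripper_width: 0.598
tcp [439.4 -20.3 158.3] yaw -9.57 zax [-2.e-04 -2.e-04 -1.e+00] F [0.  0.4 0.5] g 0.596 t 15.9167 => shift cm [-0.03  0.03 12.83] spin 0.028098662123611007
```

View pics/w10.png

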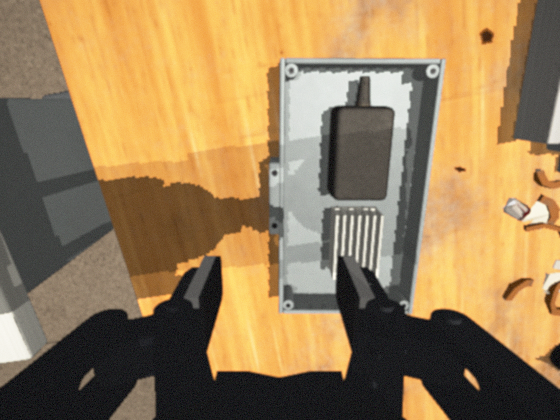

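```bash
python3 - <<'E'
from h import *
f=grab('wrist')
P=cast(f,[(282,59),(445,59),(409,313),(279,312)],34)[:,:2];print('rim',P.round(1).tolist(),P.mean(0),np.linalg.norm(np.roll(P,-1,0)-P,axis=1))
y=P[0]+P[1]-P[2]-P[3];print(np.degrees(np.arctan2(y[1],y[0]))-90)
im=cv2.imread('pics/w10.png')
cv2.imwrite('pics/crop7.png',cv2.resize(im[140:260,255:300],None,fx=5,fy=5,interpolation=cv2.INTER_CUBIC))
E
```

```text
rim [[459.7, 82.3], [575.2, 62.8], [537.6, -144.0], [422.9, -123.8]] [498.8661633 -30.6612758] [117.10565253 210.22150338 116.42667228 209.28290354]
-10.219284281843414
```

View pics/crop7.png

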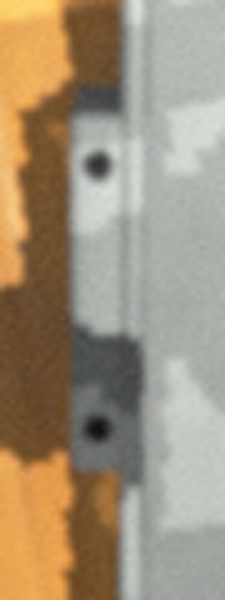

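```bash
python3 - <<'E'
from h import *
f=grab('wrist')
P=cast(f,np.array([(70,110),(143,110),(143,472),(70,472)])/5+[255,140],34)[:,:2];print('lug',P.round(1).tolist(),P.mean(0),np.linalg.norm(np.roll(P,-1,0)-P,axis=1))
y=P[0]+P[1]-P[2]-P[3];print(np.degrees(np.arctan2(y[1],y[0]))-90)
c=P.mean(0);tool(c[0],c[1],-9.7,10)
E
```

```text
lug [[437.9, 10.4], [449.1, 8.5], [439.3, -51.3], [427.3, -49.3]] [438.406056   -20.43863082] [11.41477321 60.57765685 12.1597751  60.58171659]
-9.698361930790213
tcp [439.7 -20.6 158.5] yaw -9.62 zax [ 1.e-04 -1.e-04 -1.e+00] F [-0.4 -0.2  0.5] g 0.599 t 16.0167 => shift cm [-0.14  0.   14.85] spin 0.08287102801068613
```

```bash
python3 -m jog '[[[-0.1,0,1.5,0],[-0.1,0,4,0],[-0.1,0,7,0],[-0.1,0,9.5,0],[-0.1,0,11.5,0],[-0.1,0,13,0],[-0.1,0,13.5,0],[-0.1,0,13.5,0],[-0.1,0,13.5,0],[-0.1,0,13.5,0]]]' 46; python3 - <<'E'
from h import *
f=grab('wrist','w11.png');tool(438.4,-20.4,-9.7,9)
E
```

```text
time: 16.85
tcp_pos: [439.0, -20.2, 24.6]
orientation: [0.996, -0.084, 0.001, -0.0]
contact_force: [0.7, 0.5, -0.4]
gripper_width: 0.459
tcp [439.  -20.2  24.7] yaw -9.6 zax [ 2.4e-03 -1.0e-04 -1.0e+00] F [-0.   0.4 -0.5] g 0.461 t 16.9 => shift cm [-0.06  0.03  1.57] spin 0.1028760179719228
```

View pics/w11.png

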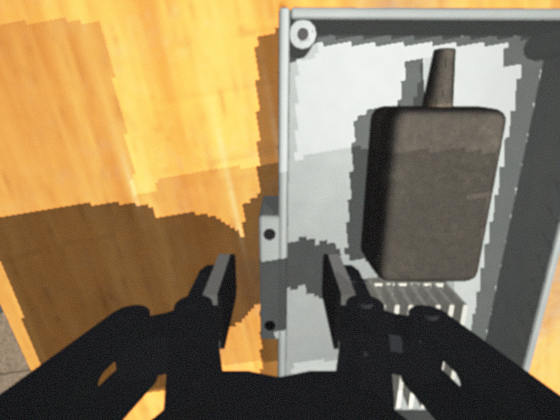

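The fingers, at (220,300) and (345,300), straddle the lug at (272,270), and the contents are clear of the inner finger. Lowering and closing.

```bash
python3 -m jog '[[[0,0,0.8,0],[-0.05,0,1.4,0],[-0.05,0,1.5,0],[-0.05,0,1.5,0]]]'; python3 -m jog '[[[0,0,0,0],[0,0,0,0],[0,0,0,0],[0,0,0,0],[0,0,0,0],[0,0,0,0],[0,0,0,0],[0,0,0,0],[0,0,0,0],[0,0,0,0],[0,0,0,0]]]' 0;python3 -m jog '[[[0,0,0,0],[0,0,0,0],[0,0,0,0]]]'; python3 -c "
from h import *
tool(438.4,-20.4,-9.7,9);grab('wrist','w12.png')"
```

```text
time: 17.23
tcp_pos: [436.9, -19.8, 8.3]
orientation: [0.997, -0.084, -0.001, -0.0]
contact_force: [0.2, -0.5, -0.5]
gripper_width: 0.461
time: 18.15
tcp_pos: [437.2, -19.8, 9.0]
orientation: [0.996, -0.084, -0.0, -0.0]
contact_force: [-2.5, 1.3, 6.4]
gripper_width: 0.127
time: 18.4
tcp_pos: [437.2, -19.8, 9.0]
orientation: [0.996, -0.084, -0.0, -0.0]
contact_force: [-2.7, 0.1, 5.5]
gripper_width: 0.125
tcp [437.2 -19.8   9. ] yaw -9.6 zax [-4.e-04  2.e-04 -1.e+00] F [-2.7  0.1  5.5] g 0.125 t 18.4 => shift cm [0.13 0.04 0.  ] spin 0.09533376169905239
```

View pics/w12.png

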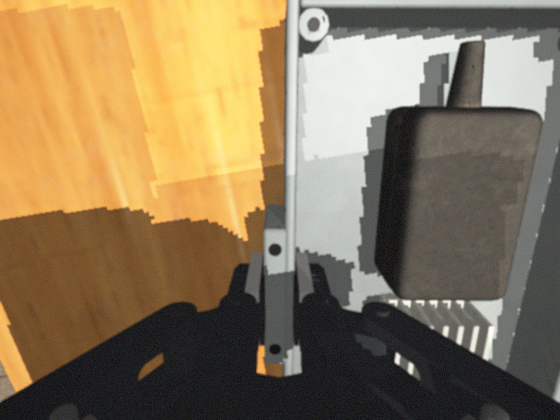

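```bash
python3 -m jog '[[[0.1,-0.2,0,0],[0.3,-0.6,0,0],[0.5,-1.2,0,0],[0.9,-2,0,0],[1.3,-2.9,0,-0.2],[1.7,-3.8,0,-0.4],[2.1,-4.7,0,-0.6],[2.5,-5.5,0,-0.8],[2.8,-6.1,0,-1],[3,-6.5,0,-1.1],[3.1,-6.7,0,-1.1],[3.1,-6.7,0,-1.1]]]'; python3 -c "
from h import *
tool(512,92.3,-8.45,9);grab('wrist','w13.png');grab('top','t13.png');grab('scene','s13.png')"
```

```text
time: 19.45
tcp_pos: [477.9, 40.2, 9.0]
orientation: [0.997, -0.074, -0.001, 0.001]
contact_force: [-4.7, -5.4, 7.6]
gripper_width: 0.125
tcp [477.9  40.2   9. ] yaw -8.52 zax [-0.0029 -0.0013 -1.    ] F [-4.7 -5.4  7.6] g 0.125 t 19.45 => shift cm [ 2.6  -5.66 -0.02] spin -0.06740953247356174
```

View pics/w13.png

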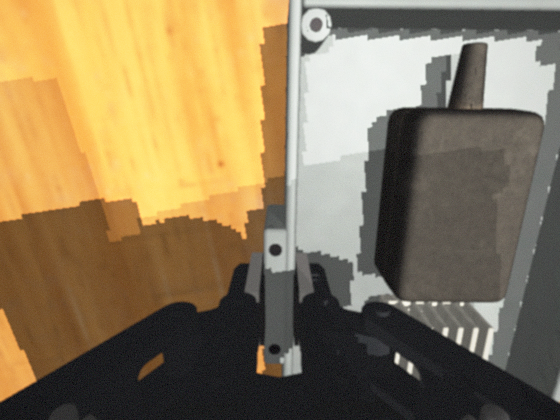

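View pics/t13.png

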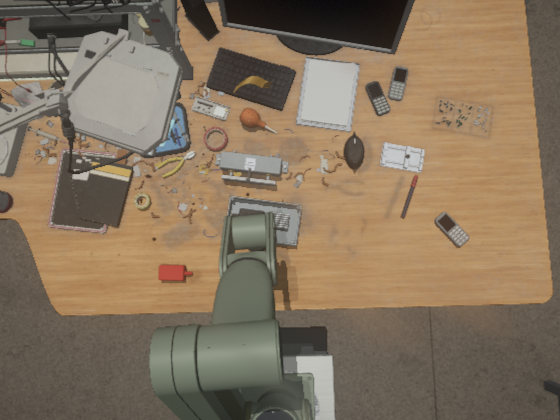

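View pics/s13.png

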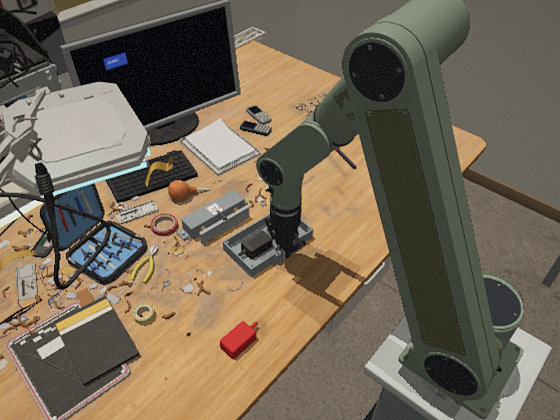

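```bash
python3 -m jog '[[[0.1,-0.2,0,0],[0.3,-0.6,0,0],[0.5,-1.2,0,0],[0.8,-2,0,0],[1.2,-2.8,0,0],[1.6,-3.6,0,0],[2,-4.4,0,0],[2.3,-5,0,0],[2.5,-5.4,0,0],[2.6,-5.6,0,0],[2.6,-5.6,0,0],[2.6,-5.6,0,0]]]'; python3 -c "
from h import *
tool(512,92.3,-8.45,9);grab('wrist','w14.png');grab('top','t14.png');grab('scene','s14.png')
im=cv2.imread('pics/t14.png');cv2.imwrite('pics/t14c.png',cv2.resize(im[140:250,195:330],None,fx=5.5,fy=5.5,interpolation=cv2.INTER_CUBIC))
im=cv2.imread('pics/s14.png');cv2.imwrite('pics/s14c.png',cv2.resize(im[170:290,150:310],None,fx=5,fy=5,interpolation=cv2.INTER_CUBIC))"
```

```text
time: 20.6
tcp_pos: [511.8, 91.5, 9.0]
orientation: [0.997, -0.074, -0.001, 0.001]
contact_force: [-5.6, -6.4, 8.1]
gripper_width: 0.126
tcp [511.8  91.5   9. ] yaw -8.54 zax [-0.003  -0.0014 -1.    ] F [-5.6 -6.4  8.1] g 0.126 t 20.6 => shift cm [ 0.01 -0.09  0.  ] spin -0.09410327105385363
```

View pics/w14.png

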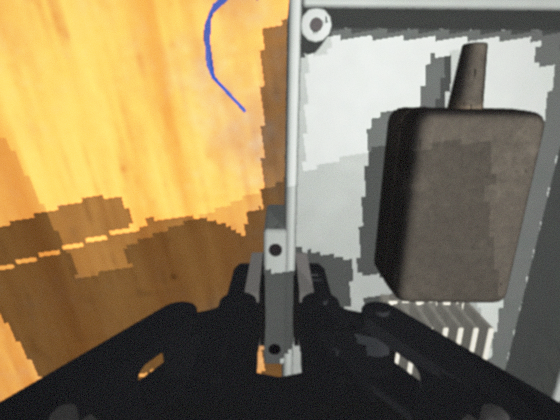

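View pics/t14c.png

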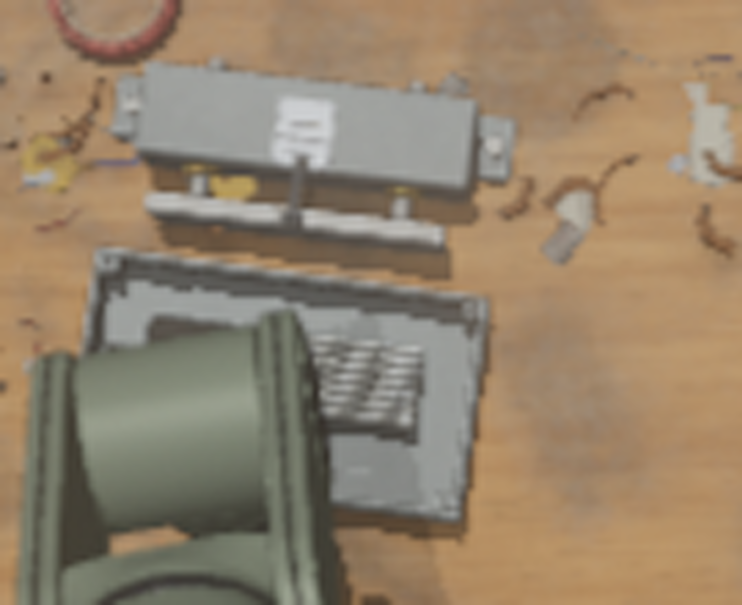

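View pics/s14c.png

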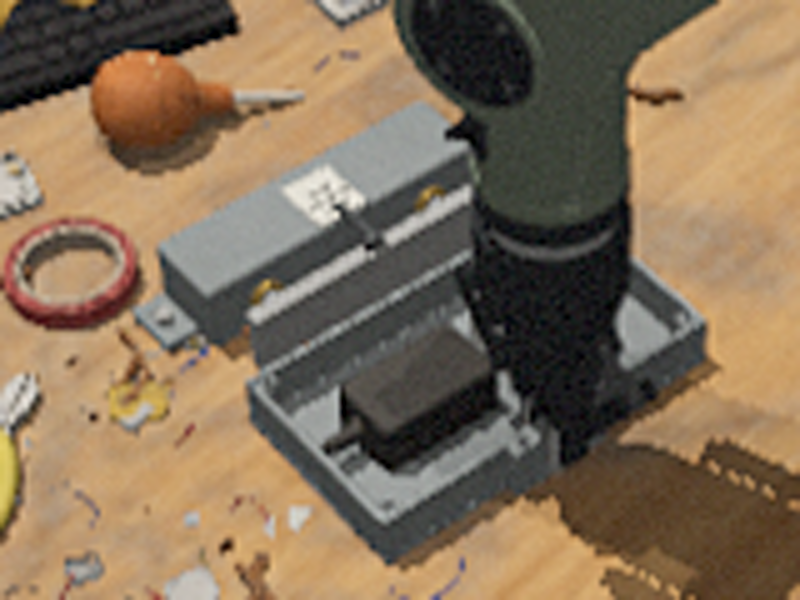

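```bash
python3 - <<'E'
from h import *
f=grab('top')
o=np.array([195,140])
def go(pl,ho):
    P=cast(f,np.array(pl)/5.5+o,42)[:,:2];H=cast(f,np.array(ho)/5.5+o,34)[:,:2]
    for n,Q in (('plate',P),('housing',H)):
        d=Q[0]-Q[1];print(n,Q.round(1).tolist(),'len',np.linalg.norm(d).round(1),'yaw',(np.degrees(np.arctan2(d[1],d[0]))-90).round(2),Q.mean(0).round(1))
    d=P[0]-P[1];ey=d/np.linalg.norm(d);ex=np.array([ey[1],-ey[0]]);g=P.mean(0)-H.mean(0);print('gap',g@ex,'lateral need',g@ey)
go([(146,213),(441,246)],[(97,247),(488,296)])
f=grab('scene')
im=cv2.imread('pics/s14.png');
E
```

```text
plate [[663.5, 147.6], [640.9, -8.9]] len 158.2 yaw -8.19 [652.2  69.3]
housing [[647.4, 175.2], [614.7, -33.0]] len 210.7 yaw -8.92 [631.   71.1]
gap 21.208873597075666 lateral need 1.2812038802487926
```

```bash
python3 -m jog '[[[0.1,0,0,-0.1],[0.3,-0.04,0,-0.1],[0.6,-0.08,0,-0.1],[0.9,-0.08,0,-0.1],[1.2,-0.08,0,-0.1],[1.4,-0.08,0,-0.1],[1.5,-0.08,0,-0.1]]]'; python3 -m jog '[[[0.1,0,0,0]]]';python3 -m jog '[[[0.1,0,0,0]]]'; python3 -m jog '[[[0.1,0,0,0]]]'; python3 -m jog '[[[0.1,0,0,0]]]'
```

```text
time: 21.43
tcp_pos: [522.5, 90.9, 9.0]
orientation: [0.997, -0.074, -0.006, 0.001]
contact_force: [-16.1, 1.3, 17.2]
gripper_width: 0.128
time: 21.52
tcp_pos: [523.0, 90.8, 9.0]
orientation: [0.997, -0.074, -0.006, 0.001]
contact_force: [-16.3, 2.6, 16.9]
gripper_width: 0.128
time: 21.6
tcp_pos: [524.0, 90.7, 9.0]
orientation: [0.997, -0.073, -0.006, 0.001]
contact_force: [-16.1, 1.0, 17.0]
gripper_width: 0.13
time: 21.68
tcp_pos: [525.0, 90.6, 9.0]
orientation: [0.997, -0.073, -0.006, 0.001]
contact_force: [-15.6, 1.8, 17.8]
gripper_width: 0.129
time: 21.77
tcp_pos: [526.1, 90.5, 9.0]
orientation: [0.997, -0.073, -0.006, 0.001]
contact_force: [-16.1, 1.4, 16.7]
gripper_width: 0.129
```

```bash
python3 -c "
from h import *
tool(536.8,88.6,-8.45,9);grab('wrist','w15.png');grab('top','t15.png');grab('scene','s15.png')
im=cv2.imread('pics/t15.png');cv2.imwrite('pics/t15c.png',cv2.resize(im[140:250,195:330],None,fx=5.5,fy=5.5,interpolation=cv2.INTER_CUBIC))
im=cv2.imread('pics/s15.png');cv2.imwrite('pics/s15c.png',cv2.resize(im[170:290,150:310],None,fx=5,fy=5,interpolation=cv2.INTER_CUBIC))"
```

```text
tcp [526.1  90.5   9. ] yaw -8.42 zax [-1.210e-02 -4.000e-04 -9.999e-01] F [-16.1   1.4  16.7] g 0.129 t 21.7667 => shift cm [ 1.09  0.03 -0.01] spin 0.02675127853147785
```

View pics/t15c.png

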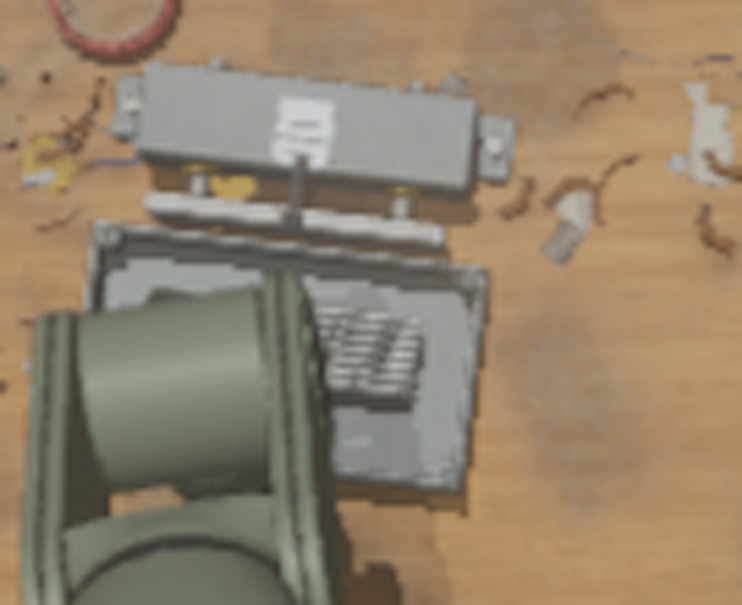

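View pics/s15c.png

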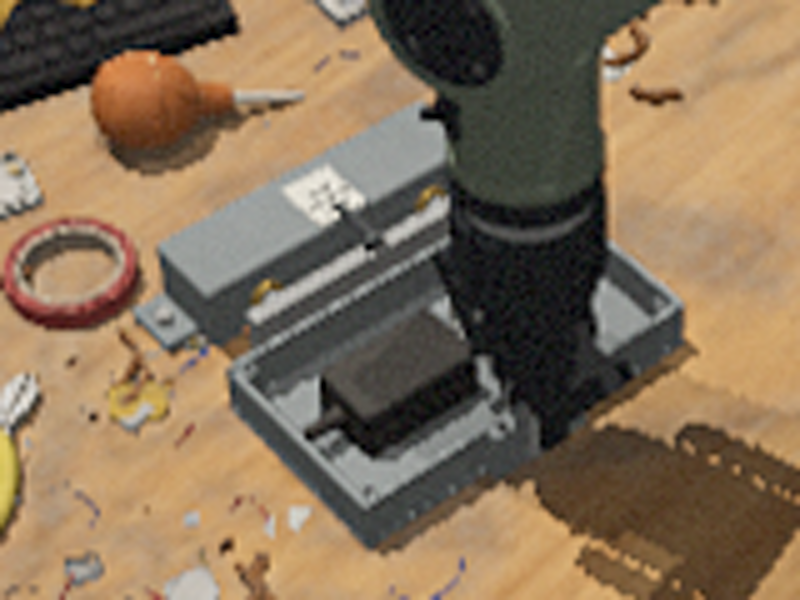

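View pics/w15.png

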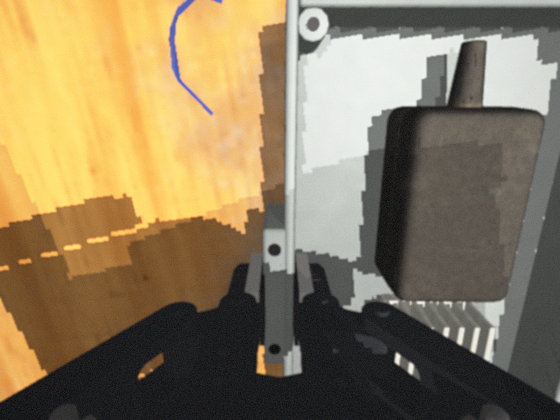

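Not touching yet (gap about 9 mm). The drag is friction from about 17 N of downforce, so I'll ease the command up.

```bash
python3 -m jog '[[[0,0,-0.1,0],[0,0,-0.2,0],[0,0,-0.2,0]]]';  python3 -m jog '[[[0.1,0,-0.1,0],[0.1,0,-0.1,0]]]'; python3 -m jog '[[[0.1,0,0,0],[0.1,0,0,0]]]'
```

```text
time: 22.17
tcp_pos: [531.0, 90.4, 9.9]
orientation: [0.997, -0.073, -0.001, 0.0]
contact_force: [-1.6, 0.3, -6.7]
gripper_width: 0.126
time: 22.33
tcp_pos: [533.0, 90.3, 11.0]
orientation: [0.997, -0.073, -0.0, 0.0]
contact_force: [0.4, -0.1, -7.5]
gripper_width: 0.127
time: 22.5
tcp_pos: [534.3, 90.2, 11.3]
orientation: [0.997, -0.073, -0.0, 0.0]
contact_force: [-0.1, -1.1, -6.8]
gripper_width: 0.126
```

```bash
python3 -m jog '[[[0,0,0.1,0],[0,0,0.2,0],[0,0,0.2,0]]]'; python3 -m jog '[[[0,0,0.03,0],[0,0,0.03,0]]]';  python3 -c "
from h import *
tool(536.8,88.6,-8.45,9);grab('wrist','w16.png');grab('top','t16.png');grab('scene','s16.png')
im=cv2.imread('pics/t16.png');cv2.imwrite('pics/t16c.png',cv2.resize(im[140:250,195:330],None,fx=5.5,fy=5.5,interpolation=cv2.INTER_CUBIC))
im=cv2.imread('pics/s16.png');cv2.imwrite('pics/s16c.png',cv2.resize(im[170:290,150:310],None,fx=5,fy=5,interpolation=cv2.INTER_CUBIC))"
```

```text
time: 22.75
tcp_pos: [534.1, 90.2, 9.7]
orientation: [0.997, -0.073, 0.0, -0.0]
contact_force: [0.0, -1.0, -6.8]
gripper_width: 0.125
time: 22.92
tcp_pos: [534.1, 90.2, 9.6]
orientation: [0.997, -0.073, 0.0, -0.0]
contact_force: [-0.3, -0.4, -6.5]
gripper_width: 0.126
tcp [534.1  90.2   9.6] yaw -8.39 zax [ 2.e-04  1.e-04 -1.e+00] F [-0.3 -0.4 -6.5] g 0.126 t 22.9167 => shift cm [0.29 0.12 0.06] spin 0.05896300467763638
```

View pics/t16c.png

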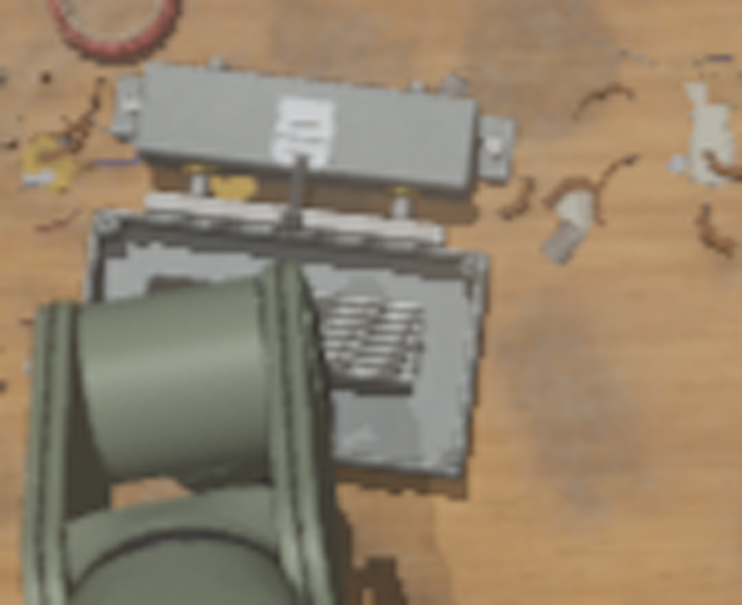

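View pics/w16.png

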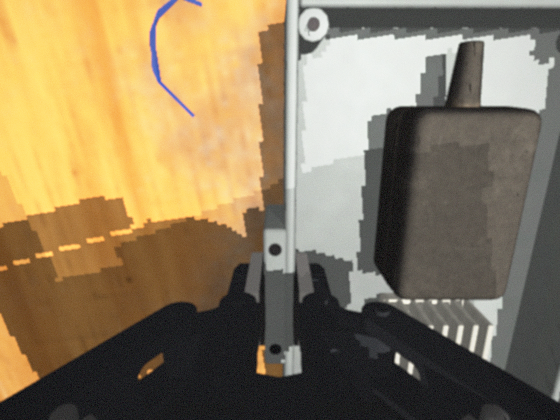

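```bash
python3 -m jog '[[[0,0.1,0.05,0],[0,0.1,0.05,0],[0,0.1,0.05,0]]]'; python3 -m jog '[[[0.1,0,0.03,0],[0.1,0,0.03,0]]]';  python3 -m jog '[[[0.1,0,0,0],[0.1,0,0,0]]]'; python3 -m jog '[[[0.1,0,0,0],[0.1,0,0,0]]]'
```

```text
time: 23.32
tcp_pos: [534.2, 89.4, 9.2]
orientation: [0.997, -0.073, 0.0, -0.0]
contact_force: [-0.6, 0.8, -5.0]
gripper_width: 0.128
time: 23.48
tcp_pos: [534.2, 89.4, 9.1]
orientation: [0.997, -0.073, -0.001, -0.0]
contact_force: [-3.9, 2.5, 0.2]
gripper_width: 0.13
time: 23.65
tcp_pos: [534.2, 89.4, 9.0]
orientation: [0.997, -0.073, -0.002, -0.0]
contact_force: [-7.1, 2.7, 1.4]
gripper_width: 0.125
time: 23.82
tcp_pos: [534.2, 89.4, 9.0]
orientation: [0.997, -0.073, -0.003, -0.0]
contact_force: [-9.1, 4.6, 2.9]
gripper_width: 0.126
```

```bash
for i in 1; do python3 -m jog '[[[0.1,0,0,0],[0.1,0,0,0]]]'; python3 -m jog '[[[0.1,0,-0.02,0],[0.1,0,-0.02,0]]]'; python3 -m jog '[[[0.1,0,0,0],[0.1,0,0,0]]]'; done
```

```text
time: 23.98
tcp_pos: [534.2, 89.4, 9.0]
orientation: [0.997, -0.073, -0.004, -0.0]
contact_force: [-11.5, 4.6, 5.2]
gripper_width: 0.127
time: 24.15
tcp_pos: [535.4, 89.3, 9.0]
orientation: [0.997, -0.074, -0.003, -0.0]
contact_force: [-9.5, 4.9, 3.0]
gripper_width: 0.126
time: 24.32
tcp_pos: [535.7, 89.2, 9.1]
orientation: [0.997, -0.074, -0.004, -0.0]
contact_force: [-12.0, 6.1, 4.1]
gripper_width: 0.127
```

```bash
python3 -m jog '[[[0.1,0,0,0],[0.1,0,0,0]]]'; python3 -m jog '[[[0.1,0,0,0],[0.1,0,0,0]]]'; python3 -m jog '[[[0.1,0,-0.02,0],[0.1,0,-0.02,0]]]'; python3 -m jog '[[[0.1,0,0,0],[0.1,0,0,0]]]';python3 -c "
from h import *
tool(536.8,88.6,-8.45,9);grab('wrist','w17.png');grab('top','t17.png');grab('scene','s17.png')
im=cv2.imread('pics/t17.png');cv2.imwrite('pics/t17c.png',cv2.resize(im[140:250,195:330],None,fx=5.5,fy=5.5,interpolation=cv2.INTER_CUBIC))
im=cv2.imread('pics/s17.png');cv2.imwrite('pics/s17c.png',cv2.resize(im[170:290,150:310],None,fx=5,fy=5,interpolation=cv2.INTER_CUBIC))"
```

```text
time: 24.48
tcp_pos: [536.4, 89.1, 9.0]
orientation: [0.997, -0.074, -0.004, -0.0]
contact_force: [-12.7, 5.4, 4.4]
gripper_width: 0.127
time: 24.65
tcp_pos: [537.0, 89.0, 9.0]
orientation: [0.997, -0.074, -0.005, -0.0]
contact_force: [-13.5, 5.5, 5.8]
gripper_width: 0.128
time: 24.82
tcp_pos: [538.4, 88.9, 9.1]
orientation: [0.997, -0.074, -0.004, -0.0]
contact_force: [-12.7, 6.0, 3.1]
gripper_width: 0.123
time: 24.98
tcp_pos: [538.7, 88.8, 9.0]
orientation: [0.997, -0.074, -0.005, -0.0]
contact_force: [-13.8, 6.3, 4.9]
gripper_width: 0.125
tcp [538.7  88.8   9. ] yaw -8.46 zax [-0.0104  0.0012 -0.9999] F [-13.8   6.3   4.9] g 0.125 t 24.9833 => shift cm [-0.18  0.05  0.01] spin -0.01463206331918343
```

View pics/t17c.png

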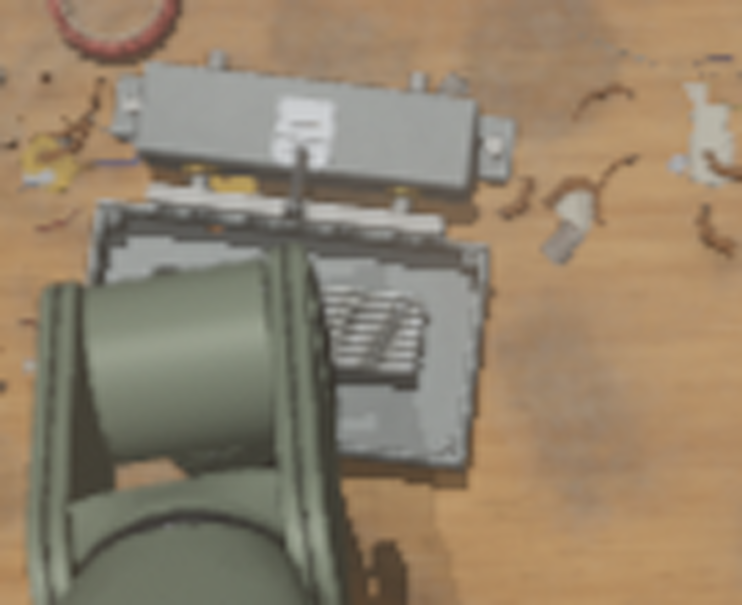

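View pics/s17c.png

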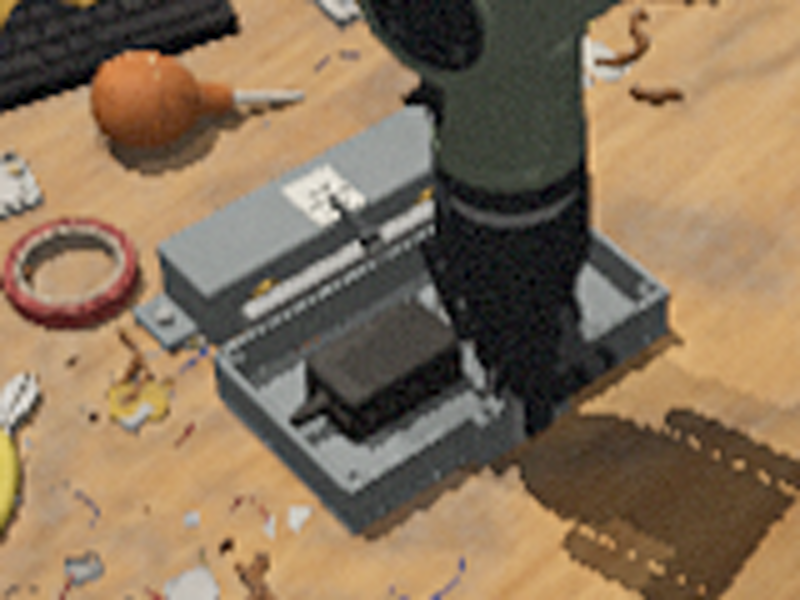

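```bash
python3 -m jog '[[[0.1,0,0,0],[0.1,0,0,0]]]'; python3 -m jog '[[[0.1,0,-0.02,0],[0.1,0,-0.02,0]]]'; python3 -m jog '[[[0.1,0,0,0],[0.1,0,0,0]]]'; python3 -m jog '[[[0.1,0,-0.02,0],[0.1,0,-0.02,0]]]';python3 -c "
from h import *
tool(542.2,88,-8.45,9);grab('wrist','w18.png');grab('top','t18.png');grab('scene','s18.png')
for n in ('14','16','17','18'):
  im=cv2.imread('pics/t%s.png'%n);print(n)
  g=cv2.cvtColor(im,cv2.COLOR_BGR2GRAY).astype(int)
  for c in (225,232,263,269): print(c,g[168:188,c].tolist())
a=[cv2.resize(cv2.imread('pics/s%s.png'%n)[195:240,185:250],None,fx=6,fy=6,interpolation=cv2.INTER_CUBIC) for n in ('16','18')]
cv2.imwrite('pics/s18c.png',np.hstack(a))
a=[cv2.resize(cv2.imread('pics/t%s.png'%n)[145:195,215:280],None,fx=6,fy=6,interpolation=cv2.INTER_CUBIC) for n in ('16','18')]
cv2.imwrite('pics/t18c.png',np.hstack(a))
"
```

```text
time: 25.3
tcp_pos: [539.4, 88.7, 9.0]
orientation: [0.997, -0.074, -0.005, -0.0]
contact_force: [-14.9, 6.6, 4.2]
gripper_width: 0.129
time: 25.47
tcp_pos: [540.8, 88.5, 9.0]
orientation: [0.997, -0.074, -0.005, -0.0]
contact_force: [-13.6, 6.9, 3.0]
gripper_width: 0.125
time: 25.63
tcp_pos: [541.0, 88.5, 9.1]
orientation: [0.997, -0.074, -0.006, -0.0]
contact_force: [-14.4, 7.8, 5.4]
gripper_width: 0.129
time: 25.8
tcp_pos: [542.5, 88.3, 9.1]
orientation: [0.997, -0.074, -0.005, -0.0]
contact_force: [-12.9, 7.3, 2.1]
gripper_width: 0.128
tcp [542.5  88.3   9.1] yaw -8.47 zax [-0.0107  0.0013 -0.9999] F [-12.9   7.3   2.1] g 0.128 t 25.8 => shift cm [-0.02  0.03  0.01] spin -0.01935904045700454
14
225 [88, 74, 77, 90, 94, 98, 94, 174, 184, 184, 128, 76, 75, 82, 87, 87, 104, 128, 143, 110]
232 [123, 89, 97, 93, 115, 116, 110, 102, 173, 182, 180, 124, 76, 78, 84, 88, 90, 93, 140, 157]
263 [160, 159, 158, 150, 108, 83, 82, 98, 102, 99, 98, 148, 177, 180, 146, 99, 83, 95, 100, 100]
269 [159, 159, 159, 161, 140, 100, 103, 99, 111, 112, 109, 108, 173, 182, 180, 129, 87, 87, 100, 104]
16
2
[... 482 characters left out ...]
60, 160]
232 [123, 89, 96, 92, 114, 116, 146, 176, 180, 133, 102, 85, 73, 80, 89, 92, 148, 160, 160, 159]
263 [159, 159, 158, 150, 107, 82, 83, 97, 101, 101, 173, 183, 182, 128, 141, 109, 81, 92, 96, 120]
269 [159, 159, 159, 161, 140, 100, 102, 100, 110, 112, 106, 168, 180, 172, 123, 110, 93, 88, 96, 97]
18
225 [88, 73, 77, 89, 159, 180, 183, 130, 107, 85, 71, 87, 92, 91, 148, 160, 160, 159, 160, 113]
232 [122, 88, 96, 93, 114, 175, 184, 185, 128, 149, 112, 72, 102, 91, 89, 148, 160, 160, 141, 117]
263 [160, 159, 158, 150, 107, 83, 82, 98, 103, 169, 181, 175, 124, 110, 93, 87, 94, 96, 87, 131]
269 [159, 160, 159, 161, 140, 101, 103, 100, 110, 147, 175, 179, 143, 112, 93, 83, 92, 97, 97, 146]
```

View pics/t18c.png

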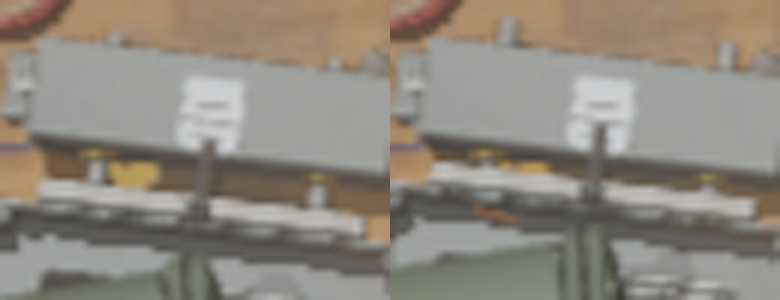

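View pics/s18c.png

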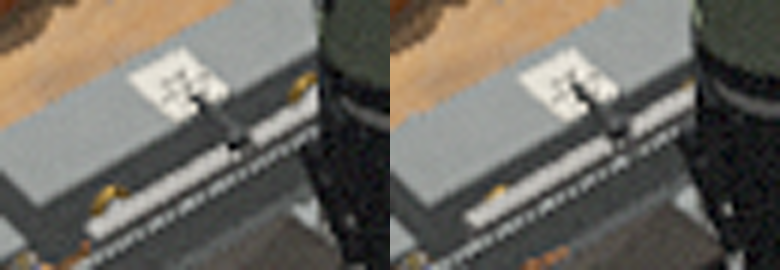

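```bash
python3 -m jog '[[[0,0,0,0],[0,0,0,0],[0,0,0,0],[0,0,0,0],[0,0,0,0],[0,0,0,0],[0,0,0,0],[0,0,0,0],[0,0,0,0],[0,0,0,0],[0,0,0,0],[0,0,0,0]]]'; python3 -c "
from h import *
grab('top','t19.png')
im=cv2.imread('pics/t19.png');cv2.imwrite('pics/t19c.png',cv2.resize(im[160:230,205:295],None,fx=8,fy=8,interpolation=cv2.INTER_CUBIC))
im=grab('scene','s19.png')['pixels'][:,:,::-1];cv2.imwrite('pics/s19c.png',cv2.resize(im[170:290,150:310],None,fx=5,fy=5,interpolation=cv2.INTER_CUBIC))"
```

```text
time: 26.95
tcp_pos: [542.5, 88.3, 9.1]
orientation: [0.997, -0.074, -0.005, -0.0]
contact_force: [-13.8, 6.3, 2.3]
gripper_width: 0.13
```

View pics/t19c.png

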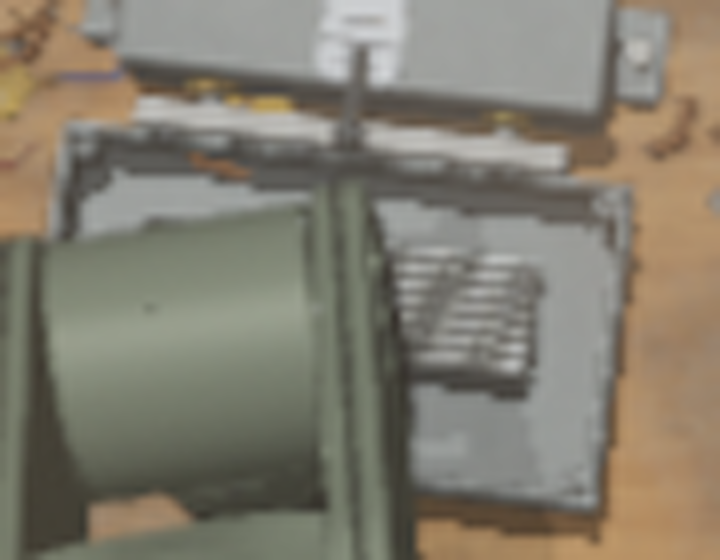

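View pics/s19c.png

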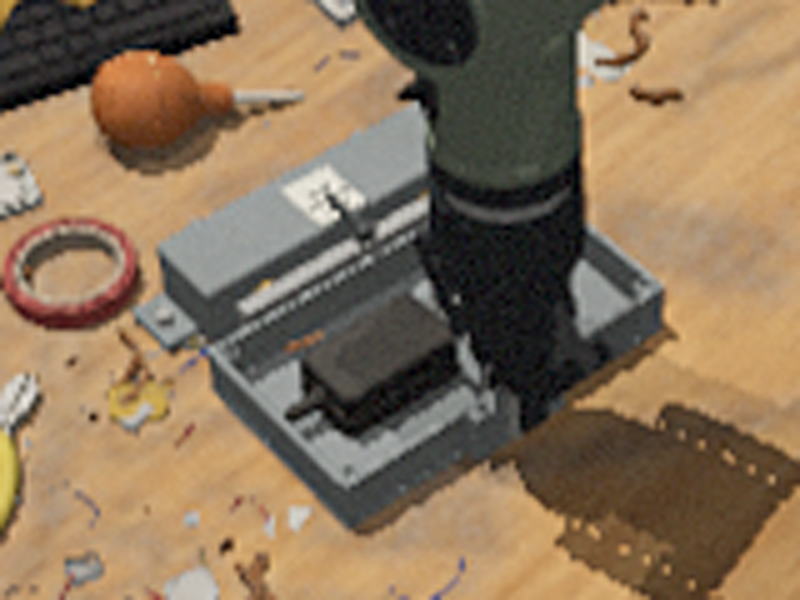

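```bash
python3 - <<'E'
from h import *
f=grab('top')
o=np.array([205,160])
P=cast(f,np.array([(135,120),(567,170)])/8+o,42)[:,:2];H=cast(f,np.array([(65,124),(633,186)])/8+o,34)[:,:2]
for n,Q in (('plate',P),('housing',H)):
    d=Q[0]-Q[1];print(n,Q.round(1).tolist(),np.linalg.norm(d).round(1),'yaw',(np.degrees(np.arctan2(d[1],d[0]))-90).round(2))
d=P[0]-P[1];ey=d/np.linalg.norm(d);g=P.mean(0)-H.mean(0);print('lateral need',g@ey)
p=proj(f,[[660,70,42],[668,69,42]]);print('px for 8mm',p[1]-p[0])
tool(542.2,88,-8.45,9)
E
```

```text
plate [[674.5, 146.6], [651.2, -11.2]] 159.5 yaw -8.43
housing [[675.5, 173.6], [646.0, -34.9]] 210.6 yaw -8.04
lateral need -1.3023339828503848
px for 8mm [ 0.29889361 -2.69784672]
tcp [542.5  88.3   9.1] yaw -8.47 zax [-0.0107  0.0012 -0.9999] F [-13.5   6.9   3.5] g 0.124 t 27.1 => shift cm [-0.02  0.03  0.01] spin -0.0196911717157775
```

The plate's image shift is 2.74 px, against 2.70 px for 8 mm, and the TCP moved 8.3 mm after contact. Arm force still includes about 5 N of friction plus a sideways preload. I'll ease the command slightly and check that nothing moves.

```bash
python3 -m jog '[[[-0.05,-0.05,0,0],[-0.1,-0.1,0,0],[-0.1,-0.1,0,0],[-0.1,-0.1,0,0]]]'; python3 -m jog '[[[-0.05,-0.05,0,0],[-0.05,-0.05,0,0],[-0.05,-0.05,0,0],[-0.05,-0.05,0,0]]]'; python3 -m jog '[[[0,0,0,0],[0,0,0,0],[0,0,0,0],[0,0,0,0],[0,0,0,0],[0,0,0,0],[0,0,0,0],[0,0,0,0],[0,0,0,0],[0,0,0,0],[0,0,0,0],[0,0,0,0]]]'
```

```text
time: 27.43
tcp_pos: [542.5, 88.4, 9.1]
orientation: [0.997, -0.074, -0.004, 0.0]
contact_force: [-10.7, 2.2, 0.5]
gripper_width: 0.126
time: 27.77
tcp_pos: [542.5, 88.4, 9.1]
orientation: [0.997, -0.073, -0.004, 0.001]
contact_force: [-10.1, 0.4, 0.5]
gripper_width: 0.126
time: 28.77
tcp_pos: [542.5, 88.4, 9.1]
orientation: [0.997, -0.073, -0.004, 0.001]
contact_force: [-10.9, 0.8, 0.6]
gripper_width: 0.128
```

```bash
python3 - <<'E'
from h import *
f=grab('top','t20.png'); grab('wrist','w20.png')
g=cv2.cvtColor(f['pixels'],cv2.COLOR_RGB2GRAY).astype(int)
for c in (225,232,263,269): print(c,g[168:182,c].tolist())
a=cv2.imread('pics/top0.png').astype(int);b=f['pixels'][:,:,::-1].astype(int)
for n,(x0,y0,x1,y1) in dict(cut=(150,140,200,180),mouse=(338,128,370,175),marker=(395,172,425,222)).items(): print(n,abs(a-b)[y0:y1,x0:x1].max())
tool(542.2,88,-8.45,9)
E
```

```text
225 [89, 73, 78, 89, 159, 180, 183, 129, 107, 86, 71, 87, 91, 92]
232 [123, 89, 97, 92, 112, 176, 183, 185, 128, 144, 108, 74, 102, 92]
263 [160, 159, 158, 150, 108, 83, 83, 98, 103, 169, 181, 175, 124, 110]
269 [160, 160, 159, 161, 140, 99, 102, 100, 110, 148, 175, 179, 143, 112]
cut 22
mouse 3
marker 3
tcp [542.5  88.5   9.1] yaw -8.42 zax [-8.2e-03 -8.0e-04 -1.0e+00] F [-10.5  -0.4  -0.2] g 0.123 t 28.8667 => shift cm [-0.02  0.05  0.01] spin 0.025087131334288415
```

View pics/w20.png

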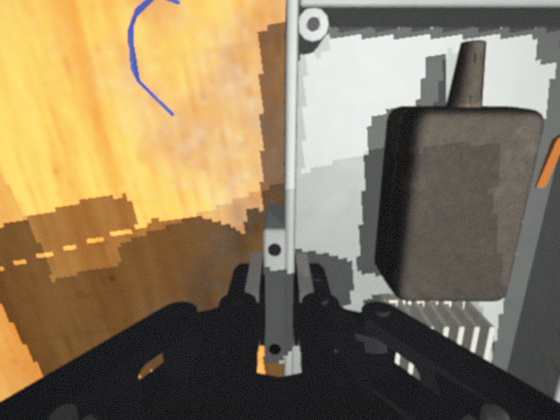

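The plate pixels haven't changed and the grip is firm. The adapter and sink lie flat, and the cutters, marker and mouse are unmoved.

```bash
python3 -c "
from cell import job
print(job.sign_off())"
```

```text
the job is handed in; nothing more can be done
None
```

The adapter and heat sink lie flat side by side in the housing. The gripper still holds the housing by its lug, square and pressed against the backstop plate. I handed the job in at about 29 s of the 72 s allowed.

| Last check | Result |
|---|---|
| Plate travel | about 8.1 mm from the top-view image shift, about 8.4 mm from the tool's movement after contact |
| Arm push | about 10.5 N and steady, including a little worktop friction; nothing moved over the last second |
| Centring | within about 1.3 mm |
| Squareness | tool −8.4°, plate −8.4°; the housing edge in the top view read −8.0°, which is within pixel error |
| Mouse and marker | pixels unchanged |
| Side cutters | only slight brightness changes in that part of the picture |

- **Tool tilt:** the push leaves the tool tilted about 0.5°. The tool height stayed level, so the housing appears to sit flat on the worktop.
- **Brief lift:** during the approach I over-corrected the downforce, and the housing came about 2 mm off the worktop. I set it back down before it touched the plate.

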